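# Shut and lock the lamp dimmer box

### The arm

A 7-joint arm with a two-finger parallel gripper is mounted at the origin on the work surface. World frame = base frame: x ahead of the robot, y to its left, z up, the work surface at z = 0. Lengths are in m, angles in rad, forces in N, time in s.
With the tool pointing down it reaches from about 0.4 to 0.925 m from the base axis. Payload 5.6 kg.
Tool frame: the origin (TCP) lies midway between the tips of the shut fingers; the grasp point (between the pads) lies 19 mm behind it; z points along the fingers, y is the direction in which the jaws open and shut (so a half turn about z gives the same grasp; the last joint's range is limited). The gripper opens to 85 mm and grips with 20 to 120 N. Pads are 22 mm wide; open, the fingers measure 114 mm over their backs; the gripper's body (76 mm by 85 mm) begins 54 mm behind the grasp point. The pads swing forward as they close: fully open they stand 13 mm farther back than shut.
Start: joints at [-1.149, 0.468, -0.012, 1.603, 0.006, 1.071, -0.056], TCP at [0.291, 0.581, 0.2] pointing down, gripper open.
Joint ranges: [-2.53, 2.53], [-0.31, 2.02], [-1.57, 1.55], [0.28, 2.44], [-1.29, 4.43], [0.15, 1.84], [-2.92, 2.92]. Speed limits (rad/s): [2.57, 2.57, 3.14, 3.14, 3.14, 3.14, 3.14].

### API

Orientations are given as a unit quaternion [x, y, z, w].
In Python, from bench import telemetry, eyes, r, nets gives the robot as it stands.
- The arm moves only by the tool carry_out, never from a script. Its argument "increments" is a list of rows, each an object with "xyz": the shift along the tool's x, y, z in cm, a list of three; "rotation": the turn, a rotation vector about the tool's x, y, z in rad, a list of three. A call has 1 to 5 rows; each row is the pose to reach, as a shift and turn from the pose commanded when the call began, along the tool's axes at that moment; what a row does not reach only later rows make up. A row lasts 1/10 s, in which the tool goes at most 50 mm and 8.59 degrees, less where a joint would pass 70% of its speed; a pose out of reach is approached as far as the arm can. A call with a gripper value outside its range is refused whole. "claw" is the opening, from -1 (shut) to 1 (fully open), so that 0 is half open, set as the call begins (left out, the last holds). The fingers move at their own pace and stop on an object; the grip force is fixed at half the most. Time passes only in rows, so rows that repeat a pose let the fingers close. It gives the time, the measured TCP pose, the force and the opening at its end, in the units of the state.
- telemetry.sense(): the state, without advancing time (a new reading comes with each control period).
- eyes.grab_frame(name): name is "scene" or "top"; returns a dict with "image" (480x640x3 uint8, red, green, blue), "fx", "fy", "cx", "cy" (pixels), "origin" and "orientation" of the camera in the world. Camera axes: x right, y down, z forward; pixel columns grow to the right and rows downward; lengths in m; the calibration is good to about 2 mm. A picture is of the moment at which its call begins. There is no depth.
- r.finish_job(): hands the job in, once; it reports no verdict.
Trained networks look in the newest picture that a camera, given by its name, has taken for a name from the list of things; names that differ only in an ending like _2 or _b are one class to them, and where a whole thing is asked for, a point or a joint stands for the part that bears it (a point fixed in the world has none). Each returns a list of dicts, best first, with "conf" (0 to 1); they miss things now and then, are a little off and sometimes report something else, mostly with a low value. They report only what shows in the picture. A call takes as long as a camera call. They do not tell look-alikes from the thing itself.
- nets.cut_out(camera, name): "region" (480x640 bool, what is visible of it) and "box" ([left, top, right, bottom] in pixels, round what is visible of it).
The state is a dict: "time_s": time; "joint_positions": joint angles; "qvel": joint speeds; "joint_efforts": joint torques, N m; "eef_pos": TCP position; "eef_rot": TCP orientation; "wrist_force": force on the tool from outside, world axes, zero at the start; "ft_torque": the same for the moment, N m; "width": finger opening in m.
Only numpy, scipy, OpenCV 4.12 (cv2) and the standard library are available. Lean on these libraries where they do the work, as an engineer would, in place of code of your own. Each camera call takes 0.05 s, during which the arm holds its last target.

### The job

The lamp's dimmer box on the animation table has been left open: swing its lid fully shut, then use the flat-bladed driver with the broad flat-sided handle to turn both captive screws in the lid clockwise to their stops, which locks it. When both are locked, put the driver back upright in its free hole in the stand, and leave the other drivers, the lens and the roll of tape where they are.

Things in the scene. Friction and masses are not known exactly. Their poses are not given: they have to be found in the camera images.
- box: Grey plastic dimmer box, fixed to the table, nothing plugged in: 150 mm deep (its x), 200 mm wide (its y), base 60 mm high, 80 mm with the lid shut. Origin at the centre of its underside, z up. The lid is hinged along the far (+x) side; the two lid screws are in the corners of the opposite (-x) side. Inside are a wiring duct, a dimmer module, a breaker and a terminal row, all below the rim.
- lid (a joint): Hinge angle of the lid in rad: 0 = fully shut, grows as it opens (pi/2 = standing upright, its outside facing +x of the box). The lid stays where it is left (friction about 0.22 N m, mass 0.22 kg), so it is pushed shut from behind; nothing springs back. Once a screw is locked its tongue holds the lid down; a locked screw would also keep an open lid from shutting.
- lid_hinge (a point): Middle of the hinge line, at x = +75 mm, z = 60 mm in the box frame. Its frame turns with the lid: its -x runs along the lid from the hinge to the free edge, z out of the lid's outer face, y along the hinge. The lid reaches 150 mm from the hinge line in -x and is 20 mm thick: the outer face is 20 mm out along z.
- lid_edge (a point): Middle of the lid's free edge, on the outer face (150 mm from the hinge line, 20 mm out).
- screw_left (a joint): Angle in rad of the captive quarter-turn screw at y = +82 mm of the box: 0 = slot in line with the box's x, grows clockwise seen from above the shut lid; 1.571 (pi/2) is the locked stop, slot along the box's y. It turns stiffly (about 0.09 N m) and stays where it is left, does not move up or down.
- screw_left_slot (a point): Centre of the left screw's head face; turns with the screw: x along the slot, z out of the head. Lies 132 mm from the hinge line, 82 mm towards +y, 2.5 mm below the lid's outer face (77.5 mm above the table when the lid is shut). Head 19.6 mm across in a 22 mm round well in the lid; slot right across the head, 4 mm wide and 4.5 mm deep, its edges sloping outwards to a 7 mm wide mouth over the top 2.2 mm.
- screw_right (a joint): As screw_left, for the screw at y = -82 mm of the box.
- screw_right_slot (a point): As screw_left_slot, 82 mm towards -y.
- driver: Short flat-bladed screwdriver, 152 mm long, 0.12 kg, standing blade down in the stand. Origin at the middle of the blade's end, z up the shaft. Blade 12 mm wide (its x) and 2 mm thick (its y); shaft 9 mm; round collar 31 mm across with its underside 62 mm above the origin, which rests on the stand's top; above it a black handle from 70 to 146 mm, 36 mm wide (x) and 26 mm between its two broad flats (y), edges rounded. The two neighbouring drivers have slim round handles.
- driver_grip (a point): Grip point in the middle of the driver's handle, on its axis, 112 mm above the blade's end. Gripping may shift the driver a few mm along the fingers. In a screw's slot the blade has about 0.17 rad of play either way, so the driver must turn that much past the screw's stop angle; a blade still twisted hard jams in the slot, so ease it off before lifting.
- stand: Plywood driver stand, fixed: 70 mm (x) by 240 mm (y), top plate at 80 mm height, 8 mm thick, open at front and back, 10 mm floor plate. Three through holes of 19 mm in a row along y at -75, 0 and +75 mm; each holds one driver, in any order. Origin at the centre of its underside.
- stand_hole0 (a point): Centre of the stand's hole at y = -75 mm, level with the top plate.
- stand_hole1 (a point): Centre of the middle hole.
- stand_hole2 (a point): Centre of the hole at y = +75 mm.
- cross_driver: Bystander: cross-tipped driver with round black handle 23 mm across, in another hole of the stand; top at 146 mm over the table. Origin at its tip.
- small_driver: Bystander: small driver with round black handle 18 mm across, in another hole of the stand; top at 138 mm over the table. Origin at its tip.
- lens: Bystander: black camera lens, standing, 72 mm across, 80 mm high. Origin at the centre of its underside.
- tape: Bystander: roll of white tape lying flat, 80 mm across, 24 mm high. Origin at the centre of its underside.
Not all that is in view belongs to the job. What is shaped like the driver but turquoise is not meant.

How it is judged:
By the outcome, as a careful person would: the job done as asked, in the order asked, and still so for the second after the job is handed in, with the robot touching nothing.
It also fails if it takes over 72 s, if anything falls off the work surface, if the arm or the gripper's body presses on something with over 40 N, if the wrist force passes 120 N, or if a joint passes its speed limit or range.

## Working session

There is one attempt and no reset: what is moved stays moved. The work goes in short steps, Python scripts to look and compute and a tool call to move; the robot and the scene stay as the last step left them, time stands still between calls to the robot, and variables do not carry over. Pictures are saved under pics/ and viewed, and the job is handed in when it is done.

Besides the shell and the picture viewer there is one more tool, called after "Request:" as name(argument=value, ...) on one line, values as JSON. carry_out: Moves the arm, as the interface text tells. Its arguments: {"type":"object","properties":{"increments":{"type":"array","items":{"type":"object","properties":{"xyz":{"type":"array","items":{"type":"number"}},"rotation":{"type":"array","items":{"type":"number"}}}}},"claw":{"type":"number"}},"required":["increments"]}

```bash
ls; mkdir -p pics; python3 - <<'E'
from bench import telemetry, eyes, r, nets
import cv2
print(telemetry.sense())
for n in("scene","top"):
    f=eyes.grab_frame(n); print(n,{k:v for k,v in f.items() if k!="image"})
    cv2.imwrite(f"pics/{n}0.png",f["image"][:,:,::-1])
    for t in("box","lid","driver","stand","cross_driver","small_driver","lens","tape","screw_left"):
        try: print(t,[(round(d["conf"],2),d["box"],int(d["region"].sum())) for d in nets.cut_out(n,t)])
        except Exception as e: print(t,e)
E
```

```text
pics
{'time_s': 0.0, 'joint_positions': array([-1.14901481,  0.46840224, -0.01158751,  1.60364291,  0.0059949 ,
        1.07140863, -0.05631432]), 'qvel': array([ 1.16391910e-03,  4.75430902e-04, -1.40288037e-03, -3.17440133e-04,
        4.03748949e-05,  7.53818705e-04, -1.75647396e-04]), 'joint_efforts': array([-6.53671054e-05, -5.32395780e+01,  2.12831242e-02, -2.51296538e+01,
        1.13987928e-02,  7.77370355e-03, -1.09861551e-05]), 'eef_pos': array([0.29113877, 0.58044927, 0.19931413]), 'eef_rot': array([ 2.30350457e-01,  9.73107308e-01, -9.01468661e-04, -1.47074582e-04]), 'wrist_force': array([-0.14732304, -0.27548572,  0.08277301]), 'ft_torque': array([-0.01354831, -0.00321814, -0.02814375]), 'width': 0.08530108549208396}
scene {'fx': 510.99364341366226, 'fy': 510.99364341366226, 'cx': 321.0855594867301, 'cy': 249.48239508634694, 'origin': array([ 1.08559216, -0.06839304,  0.68837012]), 'orientation': array([ 0.69994923,  0.61848352, -0.2299067 , -0.27329859])}
box [(0.89, [357.5, 171.1, 508.8, 306.7], 15811), (0.45, [310.3, 331.1, 361.9, 402.2], 2998), (0.41, [288.6, 201.9, 
[... 753 characters left out ...]
ray([-0.69758568,  0.7129945 , -0.04416856,  0.05533711])}
box [(0.58, [137.8, 216.5, 294.5, 341.0], 12501)]
lid [(0.82, [138.7, 215.9, 297.3, 299.2], 7288)]
driver [(0.69, [390.1, 330.4, 413.8, 356.7], 406), (0.65, [387.9, 267.0, 414.8, 295.1], 532)]
stand [(0.92, [363.5, 233.0, 515.5, 310.9], 4753)]
cross_driver [(0.62, [433.6, 260.1, 457.2, 276.4], 320)]
small_driver [(0.87, [475.9, 250.7, 501.7, 268.5], 292)]
lens [(0.89, [308.4, 135.4, 347.3, 185.8], 1502), (0.18, [140.3, 216.0, 293.2, 299.8], 7352)]
tape [(0.86, [312.8, 320.9, 350.0, 364.7], 442), (0.69, [436.3, 260.3, 455.9, 279.2], 324)]
screw_left [(0.41, [151.0, 241.1, 163.8, 269.2], 73), (0.27, [310.4, 135.5, 345.9, 184.6], 1482)]
```

View pics/scene0.png

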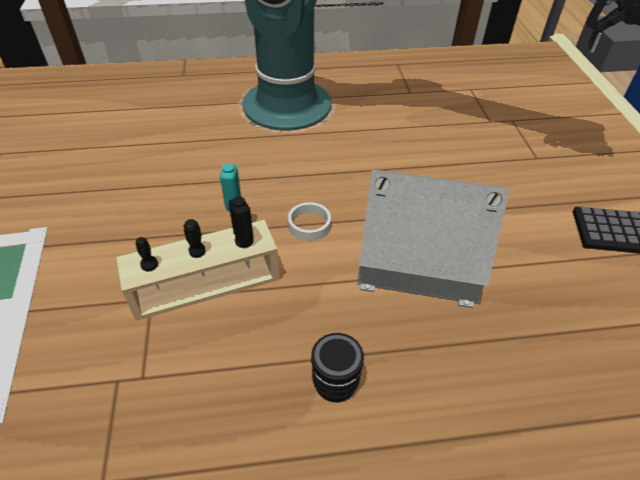

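View pics/top0.png

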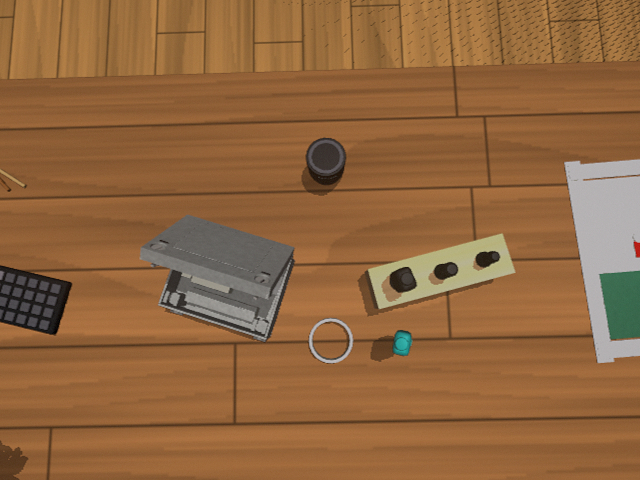

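```bash
python3 - <<'E'
import cv2
a=cv2.imread("pics/scene0.png");b=cv2.imread("pics/top0.png")
cv2.imwrite("pics/c1.png",cv2.resize(a[160:340,100:380],None,fx=2.8,fy=2.8,interpolation=cv2.INTER_CUBIC))
cv2.imwrite("pics/c2.png",cv2.resize(b[205:370,360:530],None,fx=3.5,fy=3.5,interpolation=cv2.INTER_CUBIC))
cv2.imwrite("pics/c3.png",cv2.resize(b[205:355,125:310],None,fx=4,fy=4,interpolation=cv2.INTER_CUBIC))
cv2.imwrite("pics/c4.png",cv2.resize(a[160:320,340:520],None,fx=3.7,fy=3.7,interpolation=cv2.INTER_CUBIC))
E
```

```text
(no output)
```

View pics/c1.png

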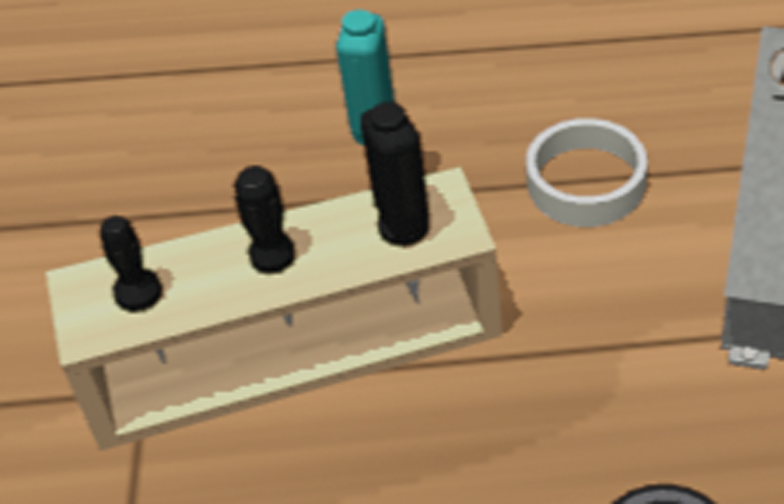

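View pics/c2.png

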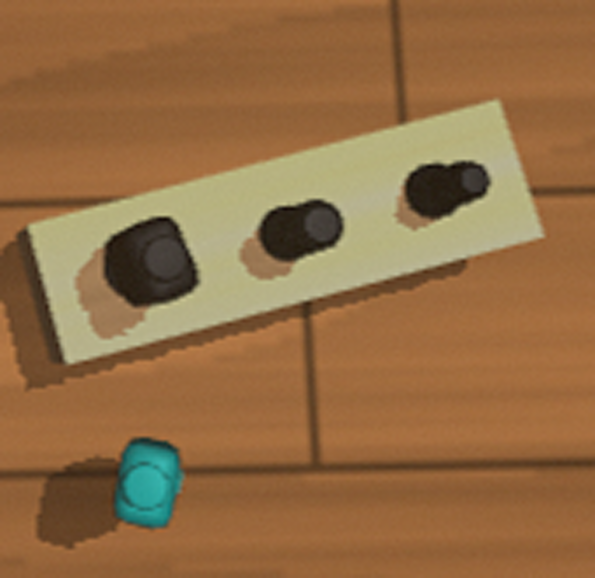

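View pics/c3.png

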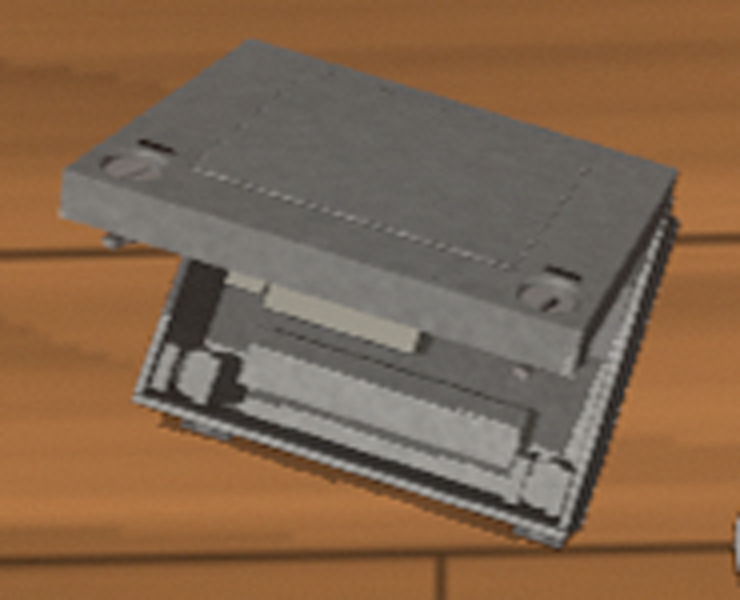

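View pics/c4.png

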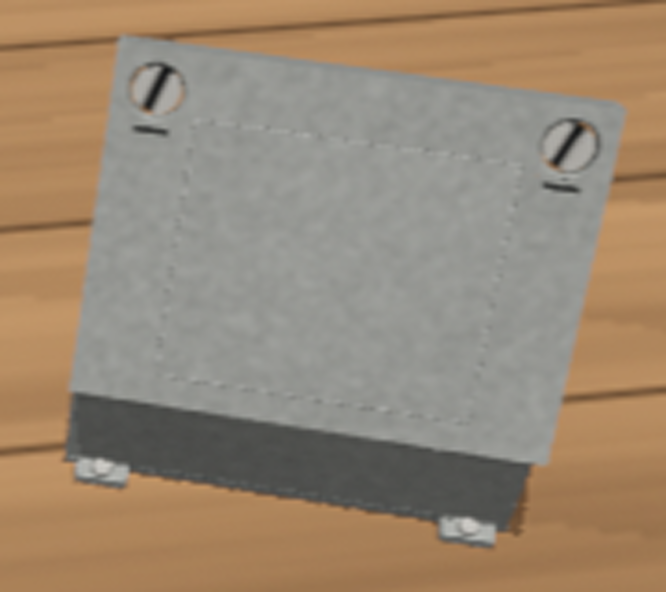

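The black flat-sided driver is at scene (241,222) / top (402,280), in the stand, with a slim round-handled driver on either side. The turquoise copy is at scene (230,187) / top (402,343), and is not meant. The crops confirm that the black one has the broad rectangular handle. The lid is open, with its screws at scene (382,184) and (494,199).

Next I'll fit the poses.

```bash
cat > h.py <<'E'
import numpy as np, cv2, json
from scipy.spatial.transform import Rotation as R
from scipy.optimize import least_squares
CAM={'scene':dict(f=510.99364341366226,c=(321.0855594867301,249.48239508634694),o=np.array([1.08559216,-0.06839304,0.68837012]),q=[0.69994923,0.61848352,-0.2299067,-0.27329859]),
'top':dict(f=435.53364642506904,c=(323.94054905322633,238.31424828735382),o=np.array([0.48339757,0.00313722,0.8254193]),q=[-0.69758568,0.7129945,-0.04416856,0.05533711])}
def proj(cam,P):
    c=CAM[cam]; p=R.from_quat(c['q']).inv().apply(np.atleast_2d(P)-c['o'])
    return p[:,:2]/p[:,2:]*c['f']+np.array(c['c'])
def onplane(cam,uv,z):
    c=CAM[cam]; uv=np.atleast_2d(uv); d=np.c_[(uv-np.array(c['c']))/c['f'],np.ones(len(uv))]
    d=R.from_quat(c['q']).apply(d); return c['o']+d*((z-c['o'][2])/d[:,2])[:,None]
def rz(a): return R.from_euler('z',a)
def box2w(p,P): return rz(p[2]).apply(np.atleast_2d(P))+[p[0],p[1],0]
def lid2w(p,P): # lid frame: origin hinge; P in hinge frame
    q=R.from_euler('y',p[3]).apply(np.atleast_2d(P))+[.075,0,.06]
    return box2w(p,q)
E
cat > fit.py <<'E'
from h import *
L=[]
H=lambda x,y,z:(x/1000,y/1000,z/1000)
top=[(H(-150,100,20),(140.5,247.5)),(H(-150,-100,20),(270.7,288)),(H(0,100,20),(187.5,215.2)),(H(0,-100,20),(294,248.7)),(H(-132,82,18),(157.5,246.3)),(H(-132,-82,18),(262,279.2))]
sc=[(H(-150,-100,20),(372.4,170)),(H(-150,100,20),(508.6,188.4)),(H(0,-100,20),(358.9,266.8)),(H(0,100,20),(488.1,285.1)),(H(-132,-82,18),(382.4,184.3)),(H(-132,82,18),(494,199.5))]
topb=[(H(-75,100,60),(158.7,305))]
def res(p):
    r=[]
    for cam,l in(('top',top),('scene',sc)):
        r.append(proj(cam,lid2w(p,[a for a,_ in l]))-[b for _,b in l])
    r.append(proj('top',box2w(p,[a for a,_ in topb]))-[b for _,b in topb])
    return np.concatenate(r).ravel()
s=least_squares(res,[.47,.2,0,.5],loss='soft_l1')
s2=least_squares(res,[.47,.2,-.25,.9],loss='soft_l1')
for s in(s,s2): print(s.x,s.cost); print(np.round(res(s.x).reshape(-1,2),1).tolist())
p=s2.x
for n in('top','scene'):
    im=cv2.imread(f'pics/{n}0.png'); im=cv2.resize(im,None,fx=4,fy=4)
    def line(Ps):
        q=np.round((proj(n,Ps)+.5)*4).astype(int); cv2.polylines(im,[q.reshape(-1,1,2)],True,(0,0,255),1)
    for z in(0,.06): line(box2w(p,[(sx*.075,sy*.1,z) for sx,sy in((1,1),(1,-1),(-1,-1),(-1,1))]))
    for z in(0,.02): line(lid2w(p,[(x,sy*.1,z) for x,sy in((0,1),(0,-1),(-.15,-1),(-.15,1))]))
    a=(130,205) if n=='top' else (345,160)
    cv2.imwrite(f'pics/ov_{n}.png',im[a[1]*4:a[1]*4+600,a[0]*4:a[0]*4+720])
# world points
print('hinge',lid2w(p,[(0,0,0)]),'edge',lid2w(p,[(-.15,0,.02)]))
# stand: corners of top plate z=.08
tc=np.array([(28,227),(500,99),(545,236),(66,364)])/3.5+[360,205]
w=onplane('top',tc,.08); print(w)
sc2=np.array([(47,271),(462,169),(495,248),(64,364)])/2.8+[100,160]
print(onplane('scene',sc2,.08))
E
python3 fit.py
```

```text
[ 0.52098136  0.19092105 -0.318148    1.02460056] 9.342182806220086
[[-0.8, -0.5], [-1.1, -0.6], [-1.1, -1.2], [-0.3, -2.1], [-0.1, 0.7], [-0.8, -0.1], [-1.0, 0.6], [-0.4, 0.5], [-0.8, -2.0], [-1.3, -0.3], [-0.7, -0.4], [-1.3, -0.5], [-2.2, 0.0]]
[ 0.52098136  0.19092105 -0.318148    1.02460056] 9.342182806220078
[[-0.8, -0.5], [-1.1, -0.6], [-1.1, -1.2], [-0.3, -2.1], [-0.1, 0.7], [-0.8, -0.1], [-1.0, 0.6], [-0.4, 0.5], [-0.8, -2.0], [-1.3, -0.3], [-0.7, -0.4], [-1.3, -0.5], [-2.2, 0.0]]
hinge [[0.59221759 0.16746044 0.06      ]] edge [[0.53444415 0.18648727 0.19856482]]
[[ 0.5330665  -0.06029069  0.08      ]
 [ 0.59084527 -0.29391469  0.08      ]
 [ 0.52324784 -0.31034627  0.08      ]
 [ 0.46671107 -0.0762708   0.08      ]]
[[ 0.5251264  -0.30778796  0.08      ]
 [ 0.47068589 -0.07332249  0.08      ]
 [ 0.5365691  -0.05826805  0.08      ]
 [ 0.59277205 -0.2902332   0.08      ]]
```

View overlay.

View pics/ov_top.png

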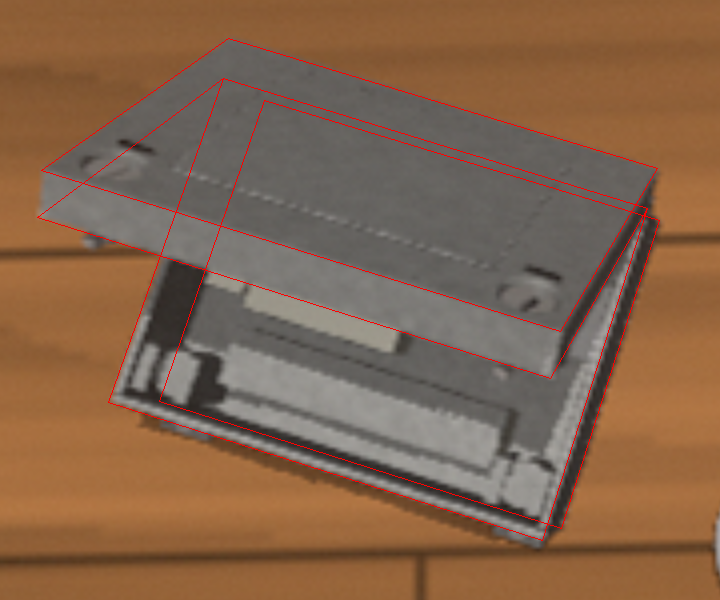

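View pics/ov_scene.png

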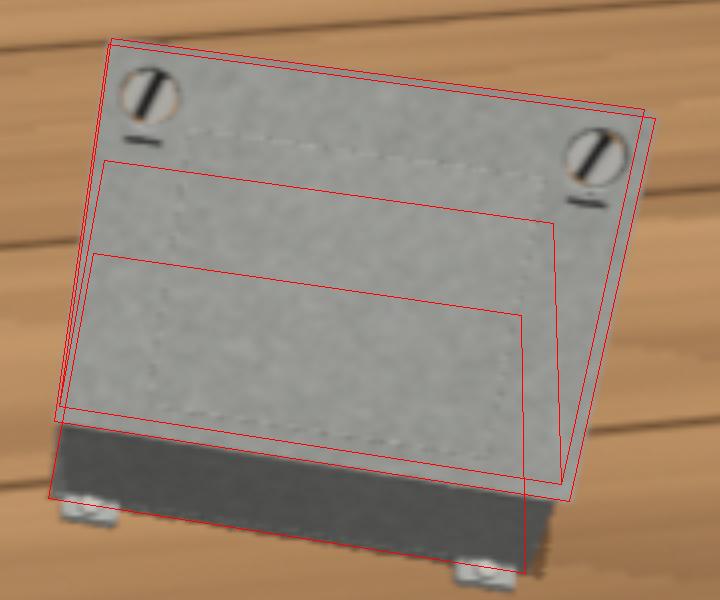

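```bash
cat > fit2.py <<'E'
from h import *
from bench import eyes,nets
fs=np.array
M={}
for n in('top','scene'):
    im=eyes.grab_frame(n)['image']
    ds=nets.cut_out(n,'driver')
    g=[d for d in ds if (abs(d['box'][0]-(388 if n=='top' else 230))<6 and (n=='scene' or d['box'][1]<300))][0]
    # dark threshold in a region round net box
    b=g['box']; x0,y0,x1,y1=[int(v) for v in(b[0]-6,b[1]-6,b[2]+7,b[3]+7)]
    m=np.zeros((480,640),np.uint8); sub=im[y0:y1,x0:x1].astype(int)
    m[y0:y1,x0:x1]=(sub.max(2)<75)
    k,lab,st,_=cv2.connectedComponentsWithStats(m); i=1+np.argmax(st[1:,4]); m=(lab==i)
    M[n]=m; print(n,b,m.sum(),g['region'].sum(),(m&g['region']).sum())
    cv2.imwrite(f'pics/m_{n}.png',cv2.resize((np.hstack([m[y0:y1,x0:x1]*255,g['region'][y0:y1,x0:x1]*255])).astype(np.uint8),None,fx=6,fy=6,interpolation=0))
np.savez('drv.npz',**M)
E
python3 fit2.py
cat > fit3.py <<'E'
from h import *
M=dict(np.load('drv.npz'))
S=6
def rr(w,d,r,z):
    P=[]
    for cx,cy,a0 in((w/2-r,d/2-r,0),(-w/2+r,d/2-r,90),(-w/2+r,-d/2+r,180),(w/2-r,-d/2+r,270)):
        for a in range(0,91,15):
            t=np.radians(a0+a); P.append((cx+r*np.cos(t),cy+r*np.sin(t),z))
    return P
hand=np.array(rr(.036,.026,.005,.089)+rr(.036,.026,.005,.160)+rr(.030,.020,.005,.164))
col=np.array(rr(.031,.031,.0155,.08)+rr(.031,.031,.0155,.087))
def mask(cam,x,y,a,off):
    im=np.zeros((480*1,640*1),np.uint8)
    out=None
    big=np.zeros((100*S,100*S),np.uint8)
    o=O[cam]
    for P in(hand,col):
        W=rz(a).apply(P)+[x+off[0],y+off[1],0]
        q=((proj(cam,W)-o+.5)*S).astype(np.int32)
        cv2.fillConvexPoly(big,cv2.convexHull(q),1)
    return big
O={};T={}
for c in M:
    ys,xs=np.nonzero(M[c]); O[c]=np.array([int(xs.mean())-50,int(ys.mean())-50])
    T[c]=cv2.resize(M[c][O[c][1]:O[c][1]+100,O[c][0]:O[c][0]+100].astype(np.uint8),None,fx=S,fy=S,interpolation=0)
def cost(v,a,c):
    m=mask(c,v[0],v[1],a,(0,0)); return np.sum(m!=T[c])/S/S
from scipy.optimize import minimize
for deg in range(-90,90,10):
    r=[]
    for c in('top','scene'):
        x0={'top':(.507,-.096),'scene':(.51,-.093)}[c]
        s=minimize(cost,x0,args=(np.radians(deg),c),method='Nelder-Mead',options=dict(initial_simplex=[x0,(x0[0]+.005,x0[1]),(x0[0],x0[1]+.005)],xatol=2e-4,maxiter=60))
        r.append((np.round(s.x,4).tolist(),round(s.fun,1)))
    print(deg,r,round(r[0][1]+r[1][1],1))
E
python3 fit3.py
```

```text
top [387.6, 266.8, 415.1, 294.1] 496 533 493
scene [226.8, 196.1, 256.5, 266.8] 884 1022 884
-90 [([0.5126, -0.1085], np.float64(169.6)), ([0.5117, -0.1097], np.float64(276.5))] 446.1
-80 [([0.5126, -0.1086], np.float64(191.8)), ([0.5115, -0.1103], np.float64(285.7))] 477.5
-70 [([0.5123, -0.1071], np.float64(193.1)), ([0.5113, -0.1103], np.float64(320.6))] 513.7
-60 [([0.5131, -0.1088], np.float64(172.7)), ([0.5116, -0.1109], np.float64(340.5))] 513.2
-50 [([0.5141, -0.1107], np.float64(151.2)), ([0.5123, -0.1109], np.float64(340.5))] 491.7
-40 [([0.5145, -0.1111], np.float64(138.6)), ([0.5118, -0.1111], np.float64(318.0))] 456.6
-30 [([0.5138, -0.1107], np.float64(131.9)), ([0.513, -0.1112], np.float64(279.5))] 411.4
-20 [([0.514, -0.1108], np.float64(122.1)), ([0.5126, -0.1109], np.float64(222.4))] 344.5
-10 [([0.5134, -0.111], np.float64(106.3)), ([0.513, -0.1103], np.float64(147.5))] 253.8
0 [([0.5134, -0.1111], np.float64(87.2)), ([0.513, -0.1098], np.float64(103.9))] 191.1
10 [([0.5134, -0.1103], np.float64(73.6)), ([0.514, -0.1099], np.float64(84.6))] 158.2
20 [([0.5134, -0.1102], np.float64(70.5)), ([0.5136, -0.1103], np.float64(142.5))] 213.0
30 [([0.5136, -0.1105], np.float64(78.1)), ([0.5143, -0.1092], np.float64(216.9))] 295.0
40 [([0.5138, -0.1109], np.float64(96.3)), ([0.5124, -0.1096], np.float64(271.9))] 368.2
50 [([0.5137, -0.1108], np.float64(111.7)), ([0.5126, -0.1093], np.float64(308.8))] 420.5
60 [([0.5133, -0.1106], np.float64(125.7)), ([0.5126, -0.1093], np.float64(331.6))] 457.3
70 [([0.5133, -0.1111], np.float64(135.1)), ([0.5125, -0.1088], np.float64(334.9))] 470.0
80 [([0.5133, -0.1104], np.float64(147.8)), ([0.5125, -0.1093], np.float64(314.4))] 462.2
```

View pics/m_top.png

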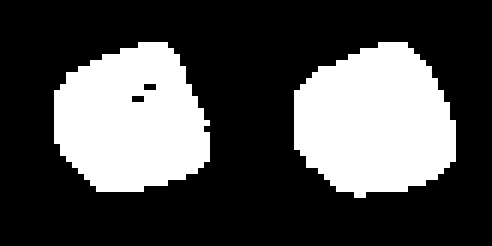

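View pics/m_scene.png

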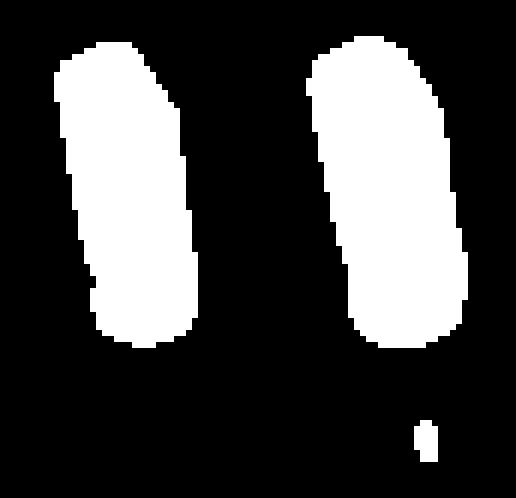

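```bash
cat >> h.py <<'E'
BOX=[0.52098,0.19092,-0.31815,1.0246]
def plan(T,head=None,ref=None):
    """T world target TCP; head: heading (rad) of tool y, tool down. prints tool-frame shift cm & rotvec from measured pose (or ref)"""
    from bench import telemetry
    s=telemetry.sense(); p,q=(s['eef_pos'],s['eef_rot']) if ref is None else ref
    Rt=R.from_quat(q)
    if head is None: y=Rt.as_matrix()[:,1]; head=np.arctan2(y[1],y[0])
    y=np.array([np.cos(head),np.sin(head),0]); z=np.array([0,0,-1.]); x=np.cross(y,z)
    Rg=R.from_matrix(np.c_[x,y,z])
    d=Rt.inv().apply(np.array(T)-p)*100; rv=(Rt.inv()*Rg).as_rotvec()
    return np.round(d,2),np.round(rv,3)
E
python3 - <<'E'
from h import *
p=BOX; h=np.pi/2+p[2]
print(plan([.29,.58,.29]))
A=box2w(p,[(.085,0,.28)])[0]; print(A,plan(A,h))
for t in np.arange(1.1,-.05,-.1):
    q=lid2w([p[0],p[1],p[2],t],[(-.115,0,.02)])[0]; print(round(t,2),np.round(q,3), np.round(box2w([0,0,0],rz(-p[2]).apply(q-[p[0],p[1],0]))*1e3,0))
E
```

```text
(array([ 0.08, -0.15, -8.97]), array([ 0.,  0., -0.]))
[0.60171434 0.16433116 0.28      ] (array([-46.42, -23.34,  -7.97]), array([ 0.   ,  0.   , -0.147]))
1.1 [0.56  0.178 0.172] [[ 41.  -0. 172.]]
1.0 [0.549 0.182 0.168] [[ 30.  -0. 168.]]
0.9 [0.539 0.185 0.163] [[ 19.   0. 163.]]
0.8 [0.53  0.188 0.156] [[  9.   0. 156.]]
0.7 [0.521 0.191 0.149] [[ -0.  -0. 149.]]
0.6 [0.513 0.194 0.141] [[ -9.  -0. 141.]]
0.5 [0.505 0.196 0.133] [[-16.   0. 133.]]
0.4 [0.499 0.198 0.123] [[-23.  -0. 123.]]
0.3 [0.493 0.2   0.113] [[-29.  -0. 113.]]
0.2 [0.489 0.201 0.102] [[-34.   0. 102.]]
0.1 [0.485 0.203 0.091] [[-37.  -0.  91.]]
-0.0 [0.483 0.203 0.08 ] [[-40.  -0.  80.]]
```

Request:
carry_out(increments=[{"xyz":[0,0,-5]},{"xyz":[-2,-1,-9]},{"xyz":[-6,-3,-9]},{"xyz":[-10,-5,-9]},{"xyz":[-14,-7,-8.5]}], claw=-1)

```text
schema error: expected keys xyz, rotation
```

Request:
carry_out(increments=[{"xyz":[-4,-2,0]},{"xyz":[-8,-4,0]},{"xyz":[-12,-6,0]},{"xyz":[-16,-8,0]},{"xyz":[-20,-10,0]}])

```text
schema error: expected keys xyz, rotation
```

```bash
python3 - <<'E'
from h import *
from bench import telemetry
p=BOX; h=np.pi/2+p[2]
s=telemetry.sense(); print(s['time_s'],s['eef_pos'],s['width'],s['joint_positions'])
for b in[(.085,0,.28),(.08,0,.168)]: print(plan(box2w(p,[b])[0],h))
E
```

```text
1.2 [0.29139999 0.58103672 0.20029822] 0.08525175247474504 [-1.14901246  0.46749173 -0.0115914   1.60269399  0.00600268  1.07139523
 -0.05628481]
(array([-46.42, -23.34,  -7.97]), array([ 0.   ,  0.   , -0.147]))
(array([-45.92, -23.41,   3.23]), array([ 0.   ,  0.   , -0.147]))
```

Request:
carry_out(increments=[{"xyz":[0,0,-5],"rotation":[0,0,0]},{"xyz":[-2,-1,-9],"rotation":[0,0,0]},{"xyz":[-6,-3,-9],"rotation":[0,0,0]},{"xyz":[-10,-5,-9],"rotation":[0,0,0]},{"xyz":[-14,-7,-8.5],"rotation":[0,0,0]}], claw=-1)

```text
time_s: 1.7
eef_pos: [0.3862, 0.4548, 0.2865]
eef_rot: [0.23, 0.973, 0.001, 0.001]
wrist_force: [1.1, 0.8, -0.7]
width: 0.0123
```

Request:
carry_out(increments=[{"xyz":[-4,-2,0],"rotation":[0,0,-0.03]},{"xyz":[-8,-4,0],"rotation":[0,0,-0.06]},{"xyz":[-12,-6,0],"rotation":[0,0,-0.09]},{"xyz":[-16,-8,0],"rotation":[0,0,-0.12]},{"xyz":[-20,-10,0],"rotation":[0,0,-0.147]}])

```text
time_s: 2.2
eef_pos: [0.52, 0.2751, 0.2856]
eef_rot: [0.158, 0.988, 0.0, 0.0]
wrist_force: [0.8, 0.5, 0.1]
width: 0.0
```

```bash
python3 - <<'E'
from h import *
from bench import telemetry
p=BOX; h=np.pi/2+p[2]
s=telemetry.sense(); print(s['time_s'],s['eef_pos'],s['width'],s['joint_positions'])
for b in[(.085,0,.28),(.08,0,.168)]: print(plan(box2w(p,[b])[0],h))
E
```

```text
2.2 [0.51997726 0.27510984 0.28562488] 4.021309008824197e-05 [-0.64928194  0.28568584  0.13192273  1.66912285 -0.040061    1.18872467
  0.74652445]
(array([-11.22,  -7.98,   0.56]), array([0.001, 0.   , 0.002]))
(array([-10.71,  -7.99,  11.76]), array([0.001, 0.   , 0.002]))
```

Request:
carry_out(increments=[{"xyz":[-4,-3,0],"rotation":[0,0,0]},{"xyz":[-8,-6,0],"rotation":[0,0,0]},{"xyz":[-11,-8,1],"rotation":[0,0,0]},{"xyz":[-11,-8,1],"rotation":[0,0,0]}])

```text
time_s: 2.6
eef_pos: [0.601, 0.159, 0.2741]
eef_rot: [0.163, 0.987, -0.002, 0.0]
wrist_force: [-0.8, -0.6, 0.4]
width: 0.0002
```

```bash
python3 - <<'E'
from h import *
from bench import telemetry,eyes
p=BOX; h=np.pi/2+p[2]
s=telemetry.sense(); print(s['time_s'],s['eef_pos'],s['width'],s['joint_positions'])
for b in[(.085,0,.168)]: print(plan(box2w(p,[b])[0],h))
for n in('top','scene'):
    im=eyes.grab_frame(n)['image'][:,:,::-1]; u=proj(n,[s['eef_pos']])[0]; print(n,u)
    x,y=[int(max(0,v)) for v in u-[100,75]]
    cv2.imwrite(f'pics/g_{n}.png',cv2.resize(im[y:y+150,x:x+200],None,fx=4,fy=4))
E
```

```text
2.6 [0.60100078 0.15900384 0.27411302] 0.00024710322139343314 [-0.46750322  0.35604423  0.20114209  1.60395103 -0.07098761  1.19025402
  0.99087972]
(array([ 0.12,  0.57, 10.61]), array([-0.004,  0.001, -0.01 ]))
top [209.21346518 210.87715095]
scene [443.68108173 169.51673123]
```

View pics/g_scene.png

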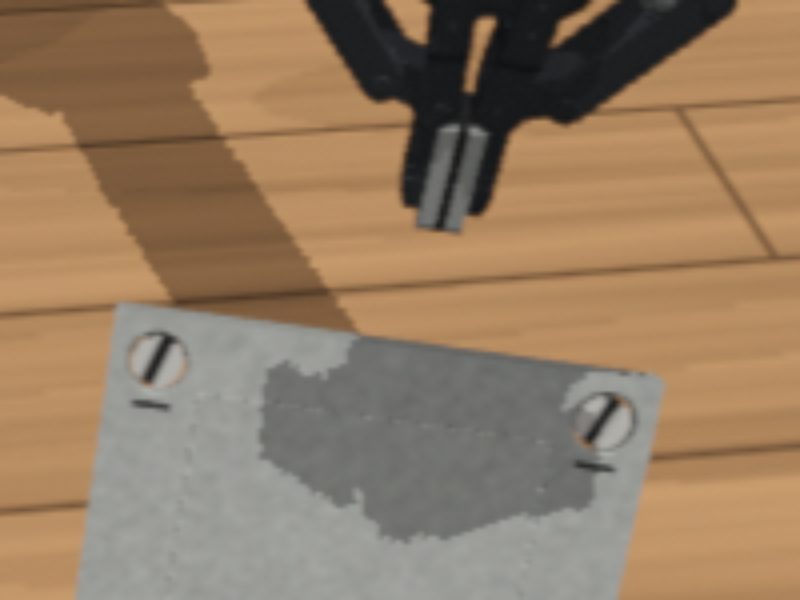

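View pics/g_top.png

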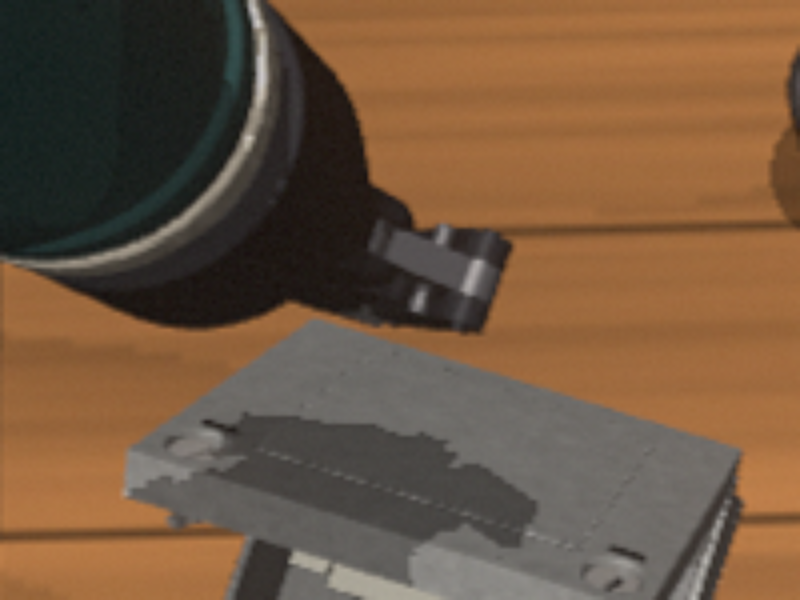

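```bash
python3 - <<'E'
from h import *
from bench import telemetry,eyes
p=BOX; h=np.pi/2+p[2]
s=telemetry.sense(); print(s['time_s'],s['eef_pos'],s['eef_rot'],s['qvel'])
for b in[(.085,0,.168)]: print(plan(box2w(p,[b])[0],h))
Rt=R.from_quat(s['eef_rot'])
for n in('scene',):
    im=eyes.grab_frame(n)['image'][:,:,::-1].copy()
    im=cv2.resize(im,None,fx=4,fy=4)
    for k,c in((0,(0,0,255)),(-.019,(0,255,0)),(-.054-.019,(255,0,0))):
        for dx in(-.011,0,.011):
            u=proj(n,[s['eef_pos']+Rt.apply([dx,0,k])])[0]; cv2.circle(im,tuple(int(v*4+2) for v in u),3,c,-1)
    cv2.imwrite(f'pics/g2_{n}.png',im[240:840,1380:2180])
E
```

```text
2.7 [0.59864838 0.16547887 0.27483523] [ 1.59231695e-01  9.87241133e-01 -1.16993450e-04 -4.46859800e-04] [-0.03517309 -0.01279796 -0.03477509  0.00081561 -0.00524458  0.00048541
 -0.00219799]
(array([-3.400e-01, -1.000e-02,  1.068e+01]), array([-0.   , -0.001, -0.002]))
```

View pics/g2_scene.png

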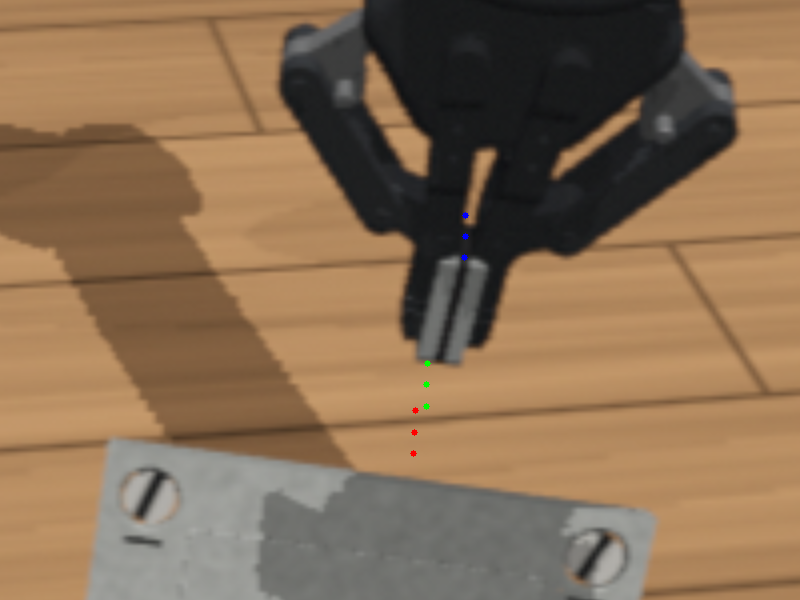

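```bash
python3 - <<'E'
from h import *
from bench import telemetry,eyes
print(proj('scene',[(0,0,0)]))
s=telemetry.sense(); print(s['time_s'],s['eef_pos'],s['eef_rot'])
Rt=R.from_quat(s['eef_rot'])
f=eyes.grab_frame('top'); print({k:v for k,v in f.items() if k!='image'})
im=f['image'][:,:,::-1].copy()
im=cv2.resize(im,None,fx=4,fy=4)
for k,c in((0,(0,0,255)),(-.019,(0,255,0)),(-.054-.019,(255,0,0)),(-.2,(255,255,0))):
        for dx,dy in((-.011,0),(0,0),(.011,0),(0,.05),(0,-.05)):
            u=proj('top',[s['eef_pos']+Rt.apply([dx,dy,k])])[0]; cv2.circle(im,tuple(int(v*4+2) for v in u),4,c,-1)
cv2.imwrite(f'pics/g3.png',im[540:1140,380:1180])
f=eyes.grab_frame('scene'); print({k:v for k,v in f.items() if k!='image'})
cv2.imwrite(f'pics/g4.png',f['image'][:,:,::-1])
E
```

```text
[[286.49655983 104.67629391]]
2.75 [0.59818647 0.16706811 0.27513859] [ 1.57992717e-01  9.87440174e-01  2.65126282e-04 -3.65790974e-04]
{'fx': 435.53364642506904, 'fy': 435.53364642506904, 'cx': 323.94054905322633, 'cy': 238.31424828735382, 'origin': array([0.48339757, 0.00313722, 0.8254193 ]), 'orientation': array([-0.69758568,  0.7129945 , -0.04416856,  0.05533711])}
{'fx': 510.99364341366226, 'fy': 510.99364341366226, 'cx': 321.0855594867301, 'cy': 249.48239508634694, 'origin': array([ 1.08559216, -0.06839304,  0.68837012]), 'orientation': array([ 0.69994923,  0.61848352, -0.2299067 , -0.27329859])}
```

View pics/g3.png

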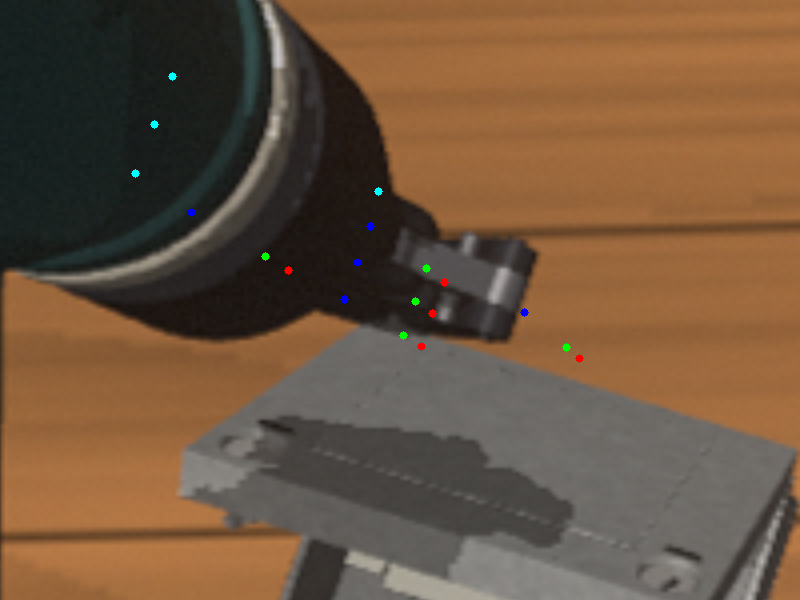

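View pics/g4.png

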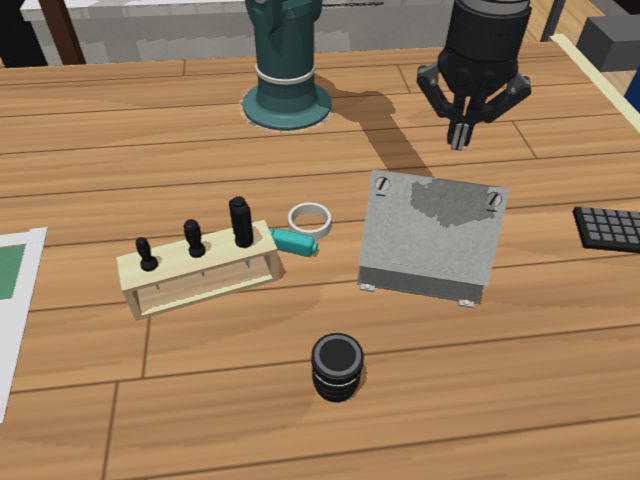

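The turquoise driver has toppled by itself: it now lies at scene (293,242), and the arm was never near it. The visible fingertips, at scene (459,148), also sit about 35 mm higher than the reported TCP projects to. I'll test that by contact, carefully.

```bash
python3 - <<'E'
from h import *
p=BOX; h=np.pi/2+p[2]
for b in[(.095,0,.135),(.06,0,.135)]: print(plan(box2w(p,[b])[0],h))
E
```

```text
(array([-1.48, -0.26, 14.05]), array([ 0.001, -0.   ,  0.003]))
(array([ 2.02, -0.25, 14.05]), array([ 0.001, -0.   ,  0.003]))
```

Request:
carry_out(increments=[{"xyz":[-1.5,-0.25,4.5],"rotation":[0,0,0]},{"xyz":[-1.5,-0.25,9],"rotation":[0,0,0]},{"xyz":[-1.5,-0.25,13],"rotation":[0,0,0]},{"xyz":[-1.5,-0.25,14],"rotation":[0,0,0]},{"xyz":[-1.5,-0.25,14],"rotation":[0,0,0]}])

```text
time_s: 3.35
eef_pos: [0.6109, 0.1603, 0.1344]
eef_rot: [0.157, 0.988, -0.0, -0.001]
wrist_force: [-0.3, -0.4, 0.2]
width: 0.0003
```

```bash
cat > look.py <<'E'
import sys
from h import *
from bench import telemetry,eyes
tag=sys.argv[1]; s=telemetry.sense(); print(s['time_s'],s['eef_pos'],s['wrist_force'],s['ft_torque'],s['width'])
if len(sys.argv)>2: names=sys.argv[2].split(',')
else: names=['top','scene']
Rt=R.from_quat(s['eef_rot'])
for n in names:
    im=eyes.grab_frame(n)['image'][:,:,::-1]; im=cv2.resize(im,None,fx=3,fy=3)
    for k,c in((0,(0,0,255)),(-.035,(0,255,0))):
        u=proj(n,[s['eef_pos']+Rt.apply([0,0,k])])[0]; cv2.circle(im,tuple(int(v*3+1) for v in u),4,c,-1)
    cx=(120,170) if n=='top' else (320,100)
    if len(sys.argv)>3: cx=tuple(int(v) for v in sys.argv[3].split(','))
    cv2.imwrite(f'pics/{tag}_{n}.png',im[cx[1]*3:cx[1]*3+600,cx[0]*3:cx[0]*3+750])
E
python3 look.py b1
```

```text
3.35 [0.61090597 0.16030204 0.13437852] [-0.33960683 -0.3846363   0.15021949] [ 0.0272393  -0.00267567 -0.01260073] 0.0002671574412361827
```

View pics/b1_scene.png

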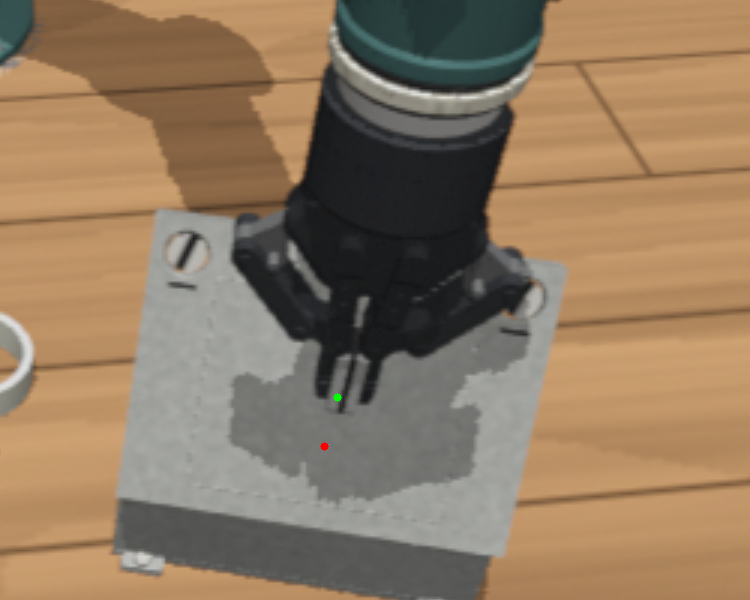

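View pics/b1_top.png

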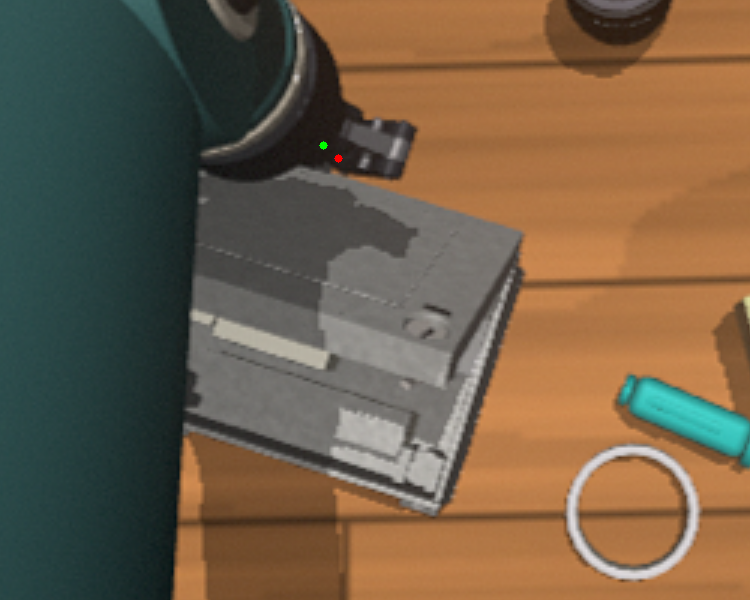

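Request:
carry_out(increments=[{"xyz":[1,0,0],"rotation":[0,0,0]},{"xyz":[2,0,0],"rotation":[0,0,0]},{"xyz":[2.5,0,0],"rotation":[0,0,0]},{"xyz":[2.5,0,0],"rotation":[0,0,0]}])

```text
time_s: 3.85
eef_pos: [0.5875, 0.168, 0.1361]
eef_rot: [0.158, 0.988, 0.0, 0.0]
wrist_force: [0.5, 0.1, 0.3]
width: -0.0003
```

Request:
carry_out(increments=[{"xyz":[0.5,0,0],"rotation":[0,0,0]},{"xyz":[1,0,0],"rotation":[0,0,0]},{"xyz":[1,0,0],"rotation":[0,0,0]}])

```text
time_s: 4.15
eef_pos: [0.5781, 0.1705, 0.1352]
eef_rot: [0.158, 0.987, 0.0, -0.0]
wrist_force: [0.4, 0.2, -0.5]
width: 0.0003
```

Request:
carry_out(increments=[{"xyz":[0.5,0,0],"rotation":[0,0,0]},{"xyz":[1,0,0],"rotation":[0,0,0]},{"xyz":[1,0,0],"rotation":[0,0,0]}])

```text
time_s: 4.45
eef_pos: [0.5685, 0.1737, 0.1352]
eef_rot: [0.158, 0.987, 0.0, -0.0]
wrist_force: [-0.1, -0.1, 0.1]
width: -0.0002
```

Request:
carry_out(increments=[{"xyz":[0.5,0,0],"rotation":[0,0,0]},{"xyz":[1,0,0],"rotation":[0,0,0]},{"xyz":[1,0,0],"rotation":[0,0,0]}])

```text
time_s: 4.75
eef_pos: [0.5592, 0.1766, 0.1354]
eef_rot: [0.158, 0.987, 0.0, -0.0]
wrist_force: [0.6, 0.4, 0.5]
width: -0.0003
```

```bash
python3 look.py b2 scene
```

```text
4.75 [0.55923586 0.1766287  0.13535865] [0.60930761 0.35459055 0.47898124] [ 0.00279579 -0.00905087 -0.01829224] -0.0002841233175731105
```

View pics/b2_scene.png

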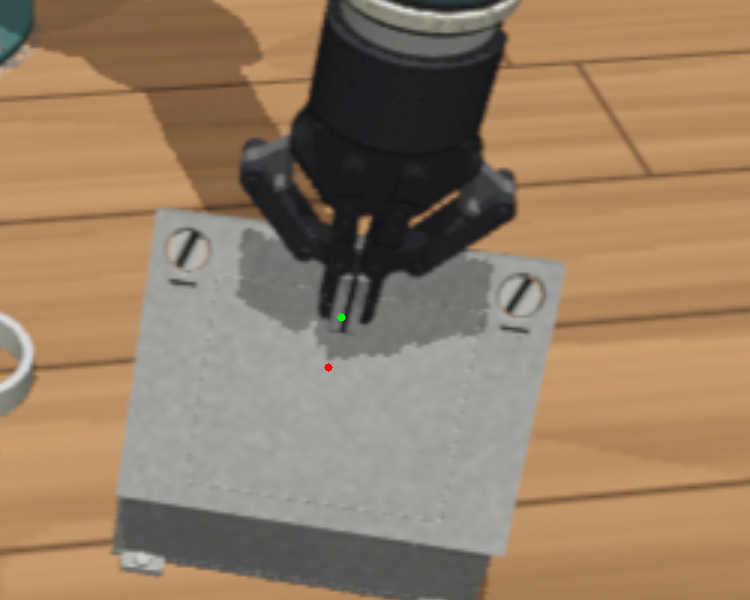

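Request:
carry_out(increments=[{"xyz":[1,0,0.7],"rotation":[0,0,0]},{"xyz":[2,0,1.5],"rotation":[0,0,0]},{"xyz":[2.9,0,2.2],"rotation":[0,0,0]},{"xyz":[3.8,0,3.0],"rotation":[0,0,0]},{"xyz":[3.8,0,3.0],"rotation":[0,0,0]}])

```text
time_s: 5.3
eef_pos: [0.5208, 0.1886, 0.1035]
eef_rot: [0.157, 0.988, -0.001, -0.002]
wrist_force: [-0.3, -0.1, 0.1]
width: 0.0002
```

```bash
python3 look.py b3 scene
```

```text
5.3 [0.52075675 0.18862271 0.10352193] [-0.31431158 -0.09451468  0.0505184 ] [ 0.01315224 -0.00532906 -0.00905686] 0.00021245288158270006
```

View pics/b3_scene.png

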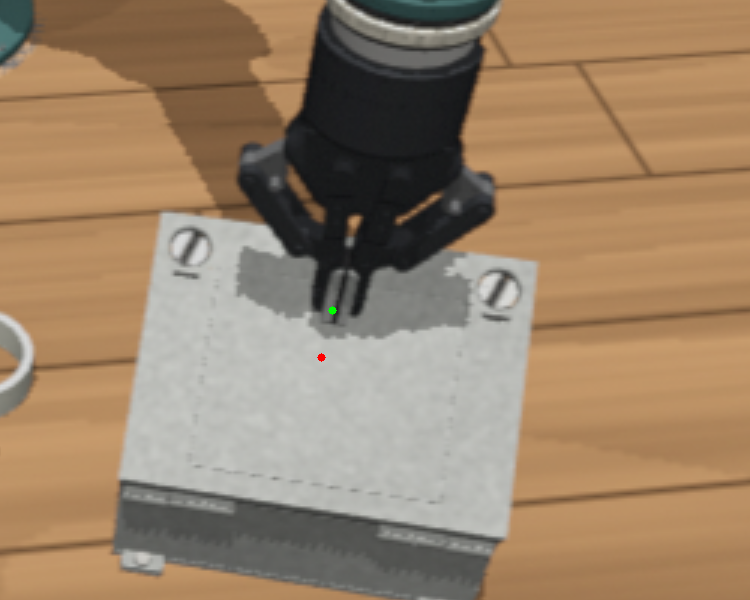

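Request:
carry_out(increments=[{"xyz":[0.7,0,0.6],"rotation":[0,0,0]},{"xyz":[1.4,0,1.6],"rotation":[0,0,0]},{"xyz":[2,0,2.6],"rotation":[0,0,0]},{"xyz":[2.5,0,3.7],"rotation":[0,0,0]},{"xyz":[2.5,0,3.7],"rotation":[0,0,0]}])

```text
time_s: 5.85
eef_pos: [0.4976, 0.1959, 0.0662]
eef_rot: [0.158, 0.987, -0.001, -0.002]
wrist_force: [-0.1, -0.0, 0.2]
width: -0.0002
```

Request:
carry_out(increments=[{"xyz":[0.2,0,0.6],"rotation":[0,0,0]},{"xyz":[0.3,0,1.2],"rotation":[0,0,0]},{"xyz":[0.3,0,1.2],"rotation":[0,0,0]}])

```text
time_s: 6.15
eef_pos: [0.4966, 0.1968, 0.0555]
eef_rot: [0.158, 0.987, -0.0, -0.001]
wrist_force: [0.1, 0.4, -0.4]
width: -0.0001
```

```bash
python3 look.py b4 scene
```

```text
6.15 [0.49656216 0.19678646 0.05546679] [ 0.08090569  0.42542341 -0.42224257] [-0.02602826  0.01496966 -0.02765945] -6.012154319949299e-05
```

View pics/b4_scene.png

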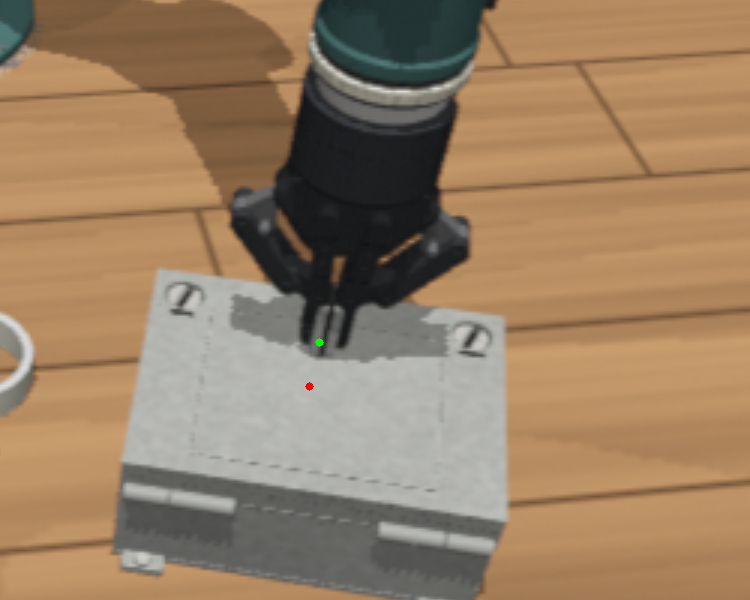

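Request:
carry_out(increments=[{"xyz":[0,0,0.4],"rotation":[0,0,0]},{"xyz":[0,0,0.8],"rotation":[0,0,0]},{"xyz":[0,0,0.8],"rotation":[0,0,0]}])

```text
time_s: 6.5
eef_pos: [0.4976, 0.1972, 0.0491]
eef_rot: [0.158, 0.987, 0.0, 0.0]
wrist_force: [-1.4, -0.5, 8.0]
width: 0.0001
```

Request:
carry_out(increments=[{"xyz":[0,0,0.2],"rotation":[0,0,0]},{"xyz":[0,0,0.4],"rotation":[0,0,0]},{"xyz":[0,0,0.4],"rotation":[0,0,0]}])

```text
time_s: 6.8
eef_pos: [0.4977, 0.1973, 0.0487]
eef_rot: [0.158, 0.987, 0.001, 0.0]
wrist_force: [-13.1, -4.6, 41.5]
width: 0.0001
```

Request:
carry_out(increments=[{"xyz":[0,0,-1],"rotation":[0,0,0]},{"xyz":[0,0,-4],"rotation":[0,0,0]},{"xyz":[0,0,-8],"rotation":[0,0,0]},{"xyz":[-4,-3,-12],"rotation":[0,0,0]},{"xyz":[-8,-6,-12],"rotation":[0,0,0]}], claw=-0.3)

```text
time_s: 7.3
eef_pos: [0.5499, 0.127, 0.1668]
eef_rot: [0.155, 0.988, 0.002, 0.003]
wrist_force: [2.1, 0.6, -0.5]
width: 0.0301
```

Request:
carry_out(increments=[{"xyz":[-2,-4,0],"rotation":[0,0,0]},{"xyz":[-2,-8.5,0],"rotation":[0,0,0]},{"xyz":[-2,-13,0],"rotation":[0,0,0]},{"xyz":[-2,-17,0],"rotation":[0,0,0]},{"xyz":[-2,-17,0],"rotation":[0,0,0]}])

```text
time_s: 7.8
eef_pos: [0.5118, -0.0497, 0.1627]
eef_rot: [0.163, 0.987, -0.001, -0.0]
wrist_force: [-0.3, -0.8, -0.4]
width: 0.0298
```

```bash
python3 look.py b5 top,scene 320,100; python3 - <<'E'
import cv2
E
python3 look.py b6 top
```

```text
7.8 [ 0.51176373 -0.04974616  0.16271216] [-0.2675416  -0.81666435 -0.38017535] [-0.00802182  0.03799555  0.01076574] 0.029774716224081878
7.9 [ 0.51362687 -0.04409682  0.16274819] [ 0.45014588  0.01464265 -0.12531633] [ 0.05305002 -0.00729759  0.03512439] 0.029637339352485772
```

View pics/b5_scene.png

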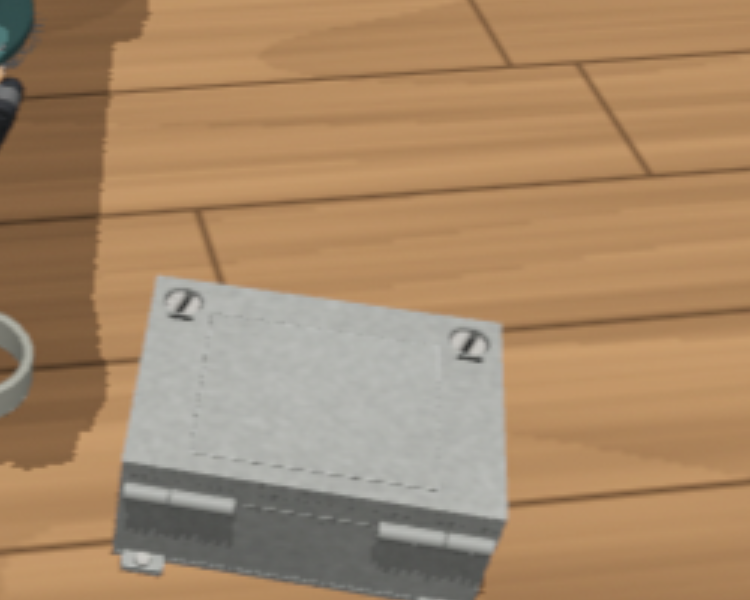

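View pics/b6_top.png

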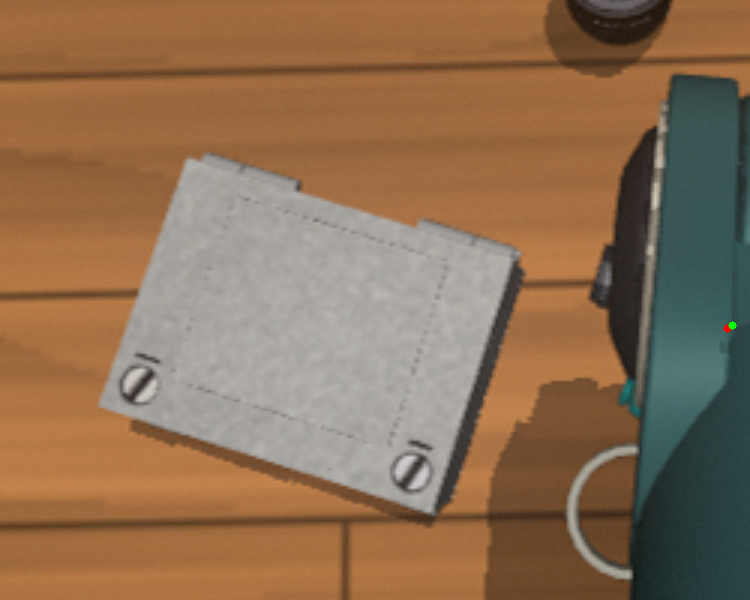

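```bash
cat > fit4.py <<'E'
from h import *
from bench import eyes
top=[((-150,100,20),(184.3-31,305.3)),((-150,-100,20),(265.7,341.7)),((0,100,20),(184.3,222.3)),((0,-100,20),(292.7,254)),((-132,82,17.5),(166.3,298.3)),((-132,-82,17.5),(257,327.3))]
sc=[((-150,-100,20),(372.7,192.3)),((-150,100,20),(487.7,207.7)),((0,100,20),(489,272.7)),((0,-100,20),(361.3,254.3)),((-132,-82,17.5),(381.3,201.3)),((-132,82,17.5),(476.7,215.3))]
def res(v,full=False):
    p=v[:4]; r=[]
    for i,(cam,l) in enumerate((('top',top),('scene',sc))):
        off=v[4+3*i:7+3*i]
        r.append(proj(cam,lid2w(p,np.array([a for a,_ in l])/1000)+off)-[b for _,b in l])
    if full: return np.concatenate(r)
    return np.r_[np.concatenate(r).ravel(),np.array(v[4:])/.002]
s=least_squares(res,[.521,.191,-.318,0]+[0]*6); p=s.x
print(np.round(s.x,4)); print(np.round(res(p,True),1).tolist())
for y in(.082,-.082): print('screw',lid2w([*p[:3],0],[(-.132,y,.0175)]))
for n in('top','scene'):
    im=eyes.grab_frame(n)['image'][:,:,::-1]
    for k,y in(('L',.082),('R',-.082)):
        P=lid2w([*p[:3],0],[(-.132,y,.0175)])[0]+p[(4 if n=='top' else 7):][:3]
        # rectify: 30mm patch in world xy, 12 px/mm ; image right = +box y?? use box axes: right=-y, up=+x
        src=[];dst=[]
        for a,b in((-15,-15),(15,-15),(15,15),(-15,15)):
            w=P+rz(p[2]).apply([a/1000,b/1000,0]); src.append(proj(n,[w])[0]); dst.append((200-b*13,200-a*13))
        H=cv2.getPerspectiveTransform(np.float32(src),np.float32(dst))
        o=cv2.warpPerspective(im,H,(400,400),flags=cv2.INTER_CUBIC); cv2.line(o,(200,200),(200,200),(0,0,255),5)
        cv2.imwrite(f'pics/scr_{n}{k}.png',o)
a=[np.hstack([cv2.imread(f'pics/scr_{n}{k}.png') for k in'LR']) for n in('top','scene')]
cv2.imwrite('pics/scr.png',cv2.resize(np.vstack(a),(600,600)))
E
python3 fit4.py
```

```text
[ 5.220e-01  1.902e-01 -3.201e-01  2.300e-03 -1.200e-03 -2.100e-03
  4.000e-04  1.200e-03  2.100e-03 -4.000e-04]
[[-0.0, -0.2], [-1.1, -1.0], [-1.3, -0.2], [-0.8, 1.5], [1.0, -0.3], [1.1, -0.3], [-0.0, -0.4], [-0.7, 0.2], [0.3, 1.0], [-0.3, -0.4], [0.1, -0.2], [-0.5, -0.8]]
screw [[0.49365728 0.28595995 0.0775    ]]
screw [[0.44205095 0.13029112 0.0775    ]]
```

View pics/scr.png

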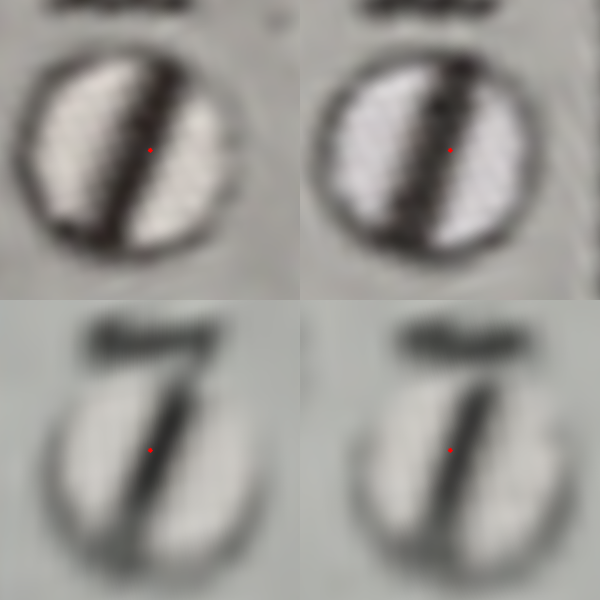

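```bash
python3 - <<'E'
from h import *
from bench import telemetry
print(plan([.5135,-.110,.178],1.79),telemetry.sense()['joint_positions'])
E
```

```text
(array([-2.06, -6.5 , -1.55]), array([ 0.   ,  0.   , -0.535])) [-0.20699136  0.28752927  0.26465911  1.9797134  -0.09655959  0.88592119
  1.36374029]
```

Request:
carry_out(increments=[{"xyz":[0,0,-1.5],"rotation":[0,0,-0.14]},{"xyz":[-1,-2,-1.5],"rotation":[0,0,-0.28]},{"xyz":[-2,-4.5,-1.5],"rotation":[0,0,-0.42]},{"xyz":[-2,-6.5,-1.5],"rotation":[0,0,-0.53]},{"xyz":[-2,-6.5,-1.5],"rotation":[0,0,-0.53]}], claw=0.2)

```text
time_s: 8.55
eef_pos: [0.5121, -0.113, 0.1775]
eef_rot: [-0.105, 0.994, -0.0, -0.0]
wrist_force: [0.2, 0.4, -0.5]
width: 0.0513
```

```bash
python3 - <<'E'
from h import *
from bench import telemetry
print(plan([.5135,-.110,.178],1.79),telemetry.sense()['joint_positions'])
E
python3 look.py c1 scene 130,70;python3 look.py c1 top 320,180
```

```text
(array([-0.2 ,  0.26, -0.05]), array([-0.001, -0.001, -0.009])) [-0.02719504  0.28134438  0.21356097  1.94355046 -0.0726614   0.92424348
  2.00340567]
8.55 [ 0.51207528 -0.11300836  0.17751167] [ 0.15512806  0.36533837 -0.48025327] [ 0.04132879 -0.01708115 -0.00969636] 0.051282256094073005
8.6 [ 0.51245786 -0.11117119  0.17747006] [0.57051374 0.45250271 0.24899124] [ 0.02947065 -0.01981319 -0.008129  ] 0.05116769890406218
```

View pics/c1_scene.png

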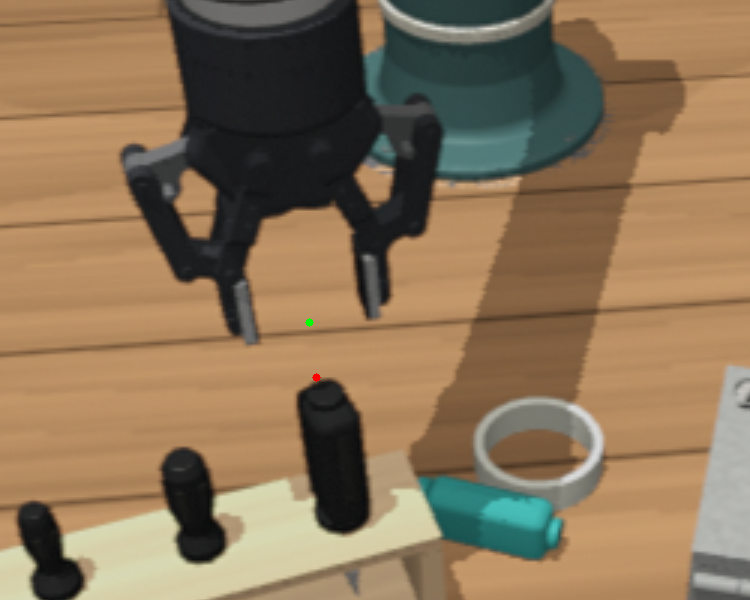

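View pics/c1_top.png

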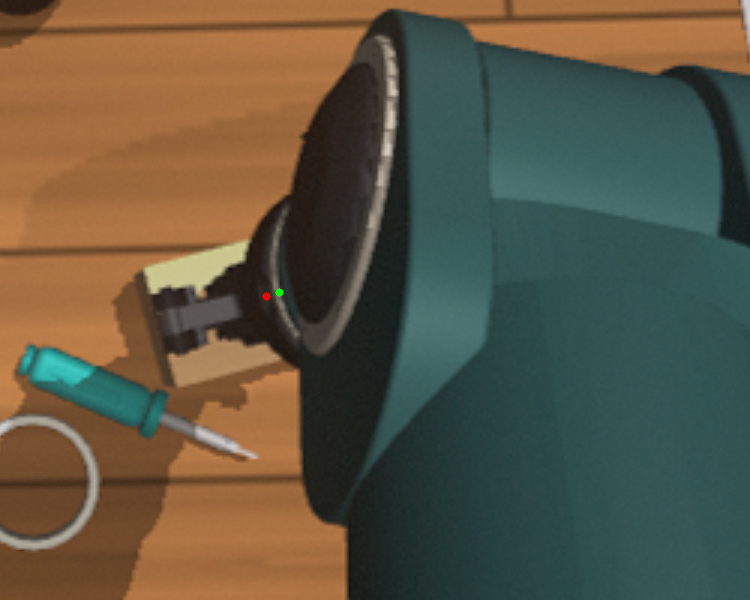

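Request:
carry_out(increments=[{"xyz":[-0.1,0.1,2],"rotation":[0,0,0]},{"xyz":[-0.1,0.1,4.5],"rotation":[0,0,0]},{"xyz":[-0.1,0.1,7],"rotation":[0,0,0]},{"xyz":[-0.1,0.1,7],"rotation":[0,0,0]}])

```text
time_s: 9.05
eef_pos: [0.5111, -0.1074, 0.1047]
eef_rot: [-0.107, 0.994, 0.001, -0.003]
wrist_force: [-0.2, 0.5, -0.1]
width: 0.0514
```

```bash
python3 look.py c2 scene 130,70
```

```text
9.05 [ 0.51107263 -0.10744648  0.10474712] [-0.21019865  0.46634844 -0.11886858] [-0.01397851  0.02710459  0.03178524] 0.051429983024457296
```

View pics/c2_scene.png

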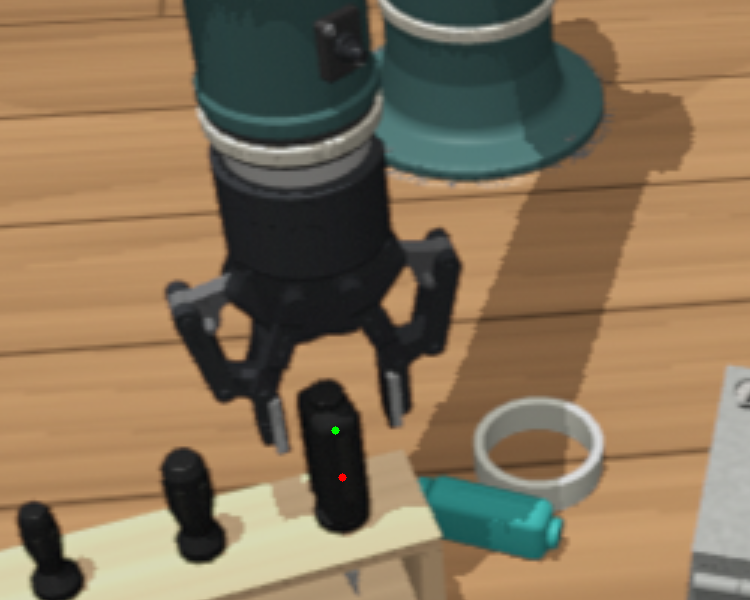

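Request:
carry_out(increments=[{"xyz":[-0.15,-0.2,1.3],"rotation":[0,0,0]},{"xyz":[-0.15,-0.2,2.6],"rotation":[0,0,0]},{"xyz":[-0.15,-0.2,2.6],"rotation":[0,0,0]}])

```text
time_s: 9.4
eef_pos: [0.514, -0.1114, 0.0803]
eef_rot: [-0.106, 0.994, 0.0, -0.001]
wrist_force: [-0.3, -0.4, 0.6]
width: 0.051
```

```bash
python3 look.py c3 scene 130,70
```

```text
9.4 [ 0.51402758 -0.11137301  0.08025059] [-0.27861148 -0.35456545  0.55010556] [ 0.00575044  0.0329861  -0.03648767] 0.05096578565531653
```

View pics/c3_scene.png

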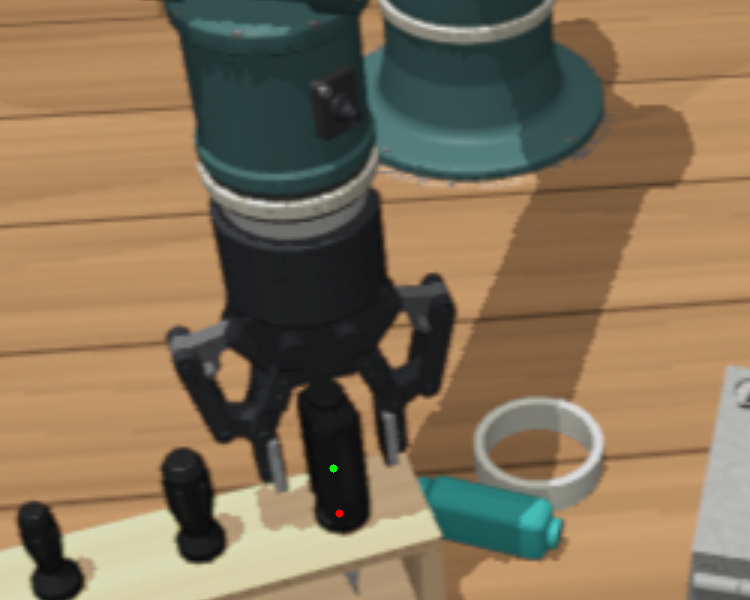

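Request:
carry_out(increments=[{"xyz":[0,0,0],"rotation":[0,0,0]},{"xyz":[0,0,0],"rotation":[0,0,0]},{"xyz":[0,0,0],"rotation":[0,0,0]},{"xyz":[0,0,0],"rotation":[0,0,0]},{"xyz":[0,0,0],"rotation":[0,0,0]}], claw=-1)

```text
time_s: 9.95
eef_pos: [0.5156, -0.1119, 0.0822]
eef_rot: [-0.106, 0.994, -0.0, 0.001]
wrist_force: [0.0, 0.8, 4.9]
width: 0.0254
```

```bash
python3 look.py c4 scene 130,70
```

```text
9.95 [ 0.51559152 -0.1118753   0.08222912] [0.03280093 0.79598754 4.91418789] [ 0.02308366 -0.02539271  0.00351689] 0.025405268842134874
```

View pics/c4_scene.png

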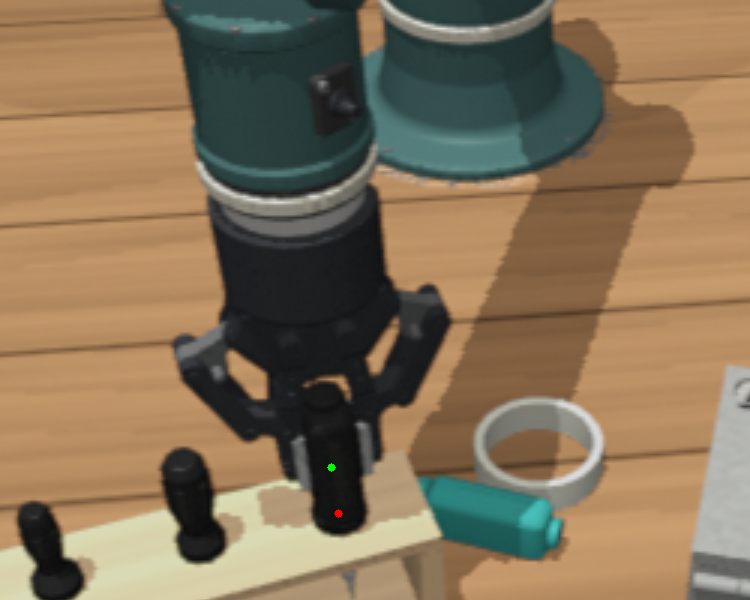

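Request:
carry_out(increments=[{"xyz":[0,0,-1.5],"rotation":[0,0,0]},{"xyz":[0,0,-4],"rotation":[0,0,0]},{"xyz":[0,0,-7],"rotation":[0,0,0]},{"xyz":[0,0,-10],"rotation":[0,0,0]},{"xyz":[0,0,-10],"rotation":[0,0,0]}])

```text
time_s: 10.5
eef_pos: [0.5173, -0.1122, 0.1851]
eef_rot: [-0.106, 0.994, -0.001, 0.003]
wrist_force: [-0.4, -0.1, -1.1]
width: 0.0255
```

```bash
python3 look.py d1 scene 130,70;python3 - <<'E'
from h import *
print(plan([.4421,.1303,.180],.966))
E
```

```text
10.5 [ 0.51728199 -0.11222473  0.18511961] [-0.3546557  -0.13335317 -1.14666676] [-0.02360593 -0.0424377   0.02510706] 0.02553123937898132
(array([ 2.11, 25.23,  0.27]), array([0.   , 0.003, 0.817]))
```

View pics/d1_scene.png

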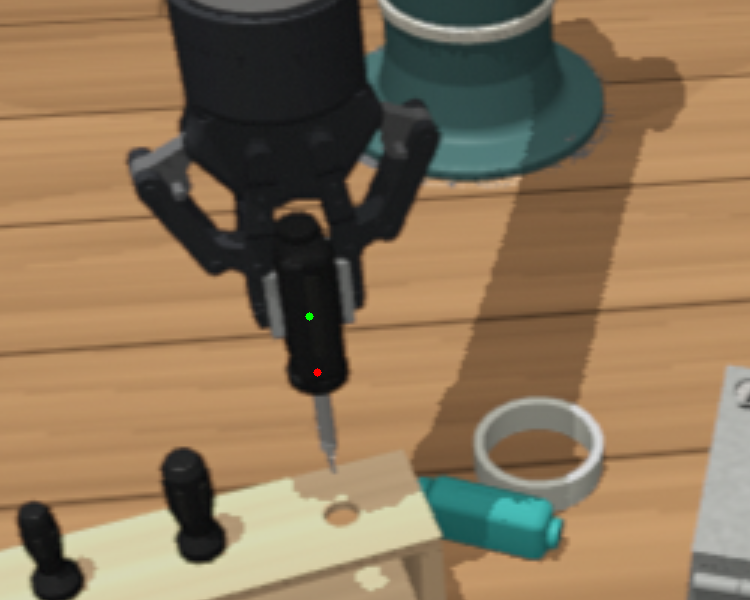

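```bash
python3 - <<'E'
from h import *
u=proj('scene',[(.5173,-.1122,.1211)]); print(u, onplane('scene',[(241.3,227.0)],.1211))
E
```

```text
[[239.87095396 224.67264573]] [[ 0.52261677 -0.11013491  0.1211    ]]
```

Request:
carry_out(increments=[{"xyz":[0.4,4.5,0],"rotation":[0,0,0.14]},{"xyz":[0.8,9.3,0],"rotation":[0,0,0.28]},{"xyz":[1.2,14,0],"rotation":[0,0,0.42]},{"xyz":[1.6,18.5,0],"rotation":[0,0,0.56]},{"xyz":[2.0,22.5,0],"rotation":[0,0,0.69]}])

```text
time_s: 11.05
eef_pos: [0.4501, 0.0942, 0.18]
eef_rot: [0.216, 0.976, -0.001, -0.001]
wrist_force: [0.6, 0.7, -0.8]
width: 0.0249
```

```bash
python3 - <<'E'
from h import *
print(plan([.4421,.1303,.180],.966))
E
```

```text
(array([2.25, 2.94, 0.  ]), array([-0.002, -0.002,  0.17 ]))
```

Request:
carry_out(increments=[{"xyz":[1.2,1.5,0],"rotation":[0,0,0.1]},{"xyz":[2.2,2.9,0],"rotation":[0,0,0.17]},{"xyz":[2.2,2.9,0],"rotation":[0,0,0.17]},{"xyz":[2.2,2.9,0],"rotation":[0,0,0.17]}])

```text
time_s: 11.45
eef_pos: [0.4434, 0.1278, 0.1805]
eef_rot: [0.294, 0.956, -0.001, -0.001]
wrist_force: [0.4, 0.6, -1.6]
width: 0.0254
```

```bash
python3 look.py d2 scene 250,80;python3 - <<'E'
from h import *
print(plan([.4421,.1303,.180],.966))
E
```

```text
11.45 [0.4433658  0.12783002 0.18048994] [ 0.43490346  0.55720559 -1.63149002] [-0.03330802 -0.02393856  0.01460967] 0.025386017147528472
(array([0.31, 0.16, 0.07]), array([-0.002, -0.001,  0.005]))
```

View pics/d2_scene.png

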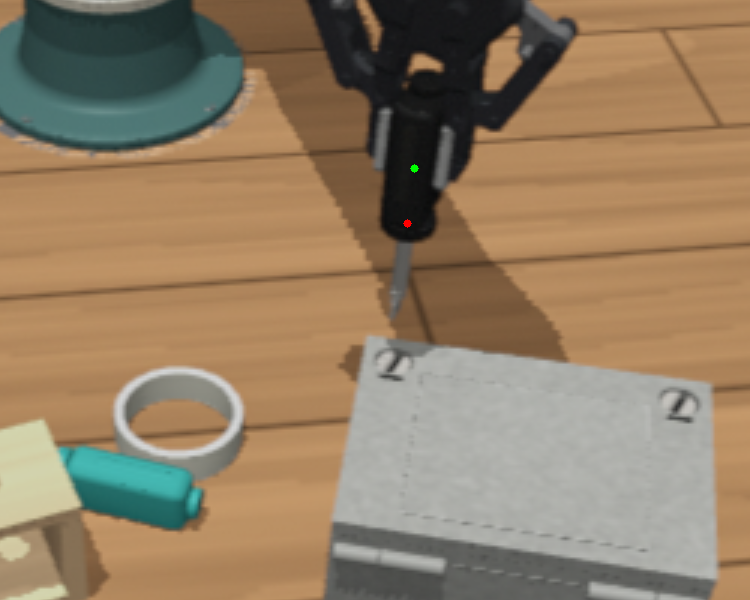

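```bash
python3 - <<'E'
from h import *
from bench import eyes,telemetry
s=telemetry.sense(); im=eyes.grab_frame('scene')['image'][:,:,::-1]
t=s['eef_pos']+R.from_quat(s['eef_rot']).apply([0,0,.0642])
print(s['eef_pos'],t,proj('scene',[t,[.4421,.1303,.0775]]))
x,y=345,150
o=cv2.resize(im[y:y+70,x:x+80],None,fx=9,fy=9,interpolation=cv2.INTER_CUBIC)
for i in range(0,80,10): cv2.putText(o,str(x+i),(i*9,10),0,.35,(0,0,255)); cv2.line(o,(i*9+4,12),(i*9+4,20),(0,0,255))
for i in range(0,70,10): cv2.putText(o,str(y+i),(0,i*9+8),0,.35,(0,0,255)); 
cv2.imwrite('pics/d3.png',o)
E
```

```text
[0.44373422 0.12727285 0.18072393] [0.4436243  0.12719702 0.11652407] [[380.88965591 184.50376147]
 [380.14593027 200.69831307]]
```

View pics/d3.png

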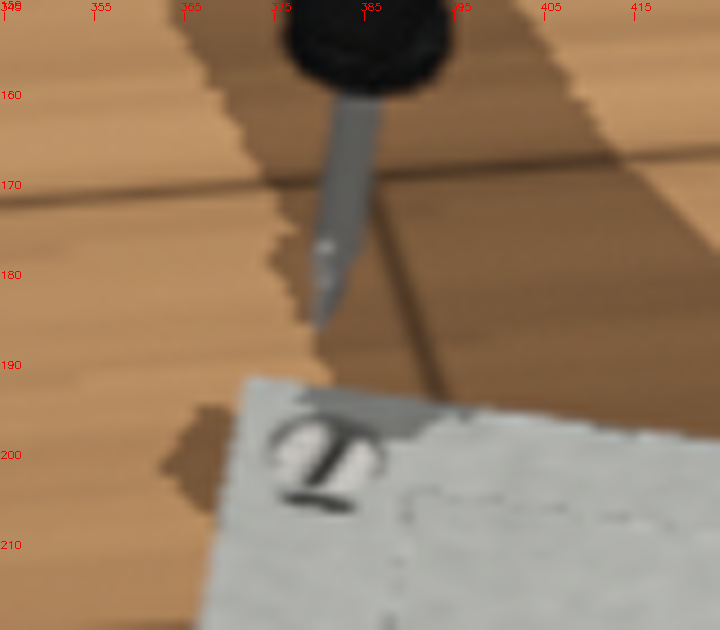

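```bash
python3 - <<'E'
from h import *
t=np.array([.4436,.1272,.1165]); a=-.605
e=np.array([np.cos(a),np.sin(a),0])*.006
print(proj('scene',[t+e,t-e,t]))
print(proj('scene',[t+[.001,0,0],t+[0,.001,0],t+[0,0,.001]])-proj('scene',[t]))
E
```

```text
[[379.51368623 186.56489782]
 [382.24892403 182.46213734]
 [380.88695879 184.50503729]]
[[ 0.12152321  0.38624225]
 [ 0.57629145 -0.04297813]
 [ 0.06085907 -0.44835908]]
```

```bash
python3 - <<'E'
from h import *
print(plan([.4424,.1303,.148],.966))
E
```

```text
(array([0.31, 0.18, 3.29]), array([-0.001, -0.001,  0.004]))
```

Request:
carry_out(increments=[{"xyz":[0.3,0.2,1],"rotation":[0,0,0]},{"xyz":[0.3,0.2,2],"rotation":[0,0,0]},{"xyz":[0.3,0.2,3],"rotation":[0,0,0]},{"xyz":[0.3,0.2,3],"rotation":[0,0,0]},{"xyz":[0.3,0.2,3],"rotation":[0,0,0]}])

```text
time_s: 12.05
eef_pos: [0.4427, 0.1316, 0.1512]
eef_rot: [0.296, 0.955, -0.0, -0.0]
wrist_force: [1.0, 0.1, -1.5]
width: 0.0256
```

```bash
python3 - <<'E'
from h import *
from bench import eyes,telemetry
print(plan([.4424,.1303,.1373],.966))
s=telemetry.sense(); im=eyes.grab_frame('scene')['image'][:,:,::-1]
print(s['eef_pos'],s['wrist_force'])
x,y=345,150
o=cv2.resize(im[y:y+70,x:x+80],None,fx=9,fy=9,interpolation=cv2.INTER_CUBIC)
cv2.imwrite('pics/d4.png',o)
E
```

```text
(array([-0.05, -0.12,  1.39]), array([-0.001, -0.   ,  0.005]))
[0.44266821 0.1315611  0.1511572 ] [ 0.97567639  0.13729073 -1.49026113]
```

View pics/d4.png

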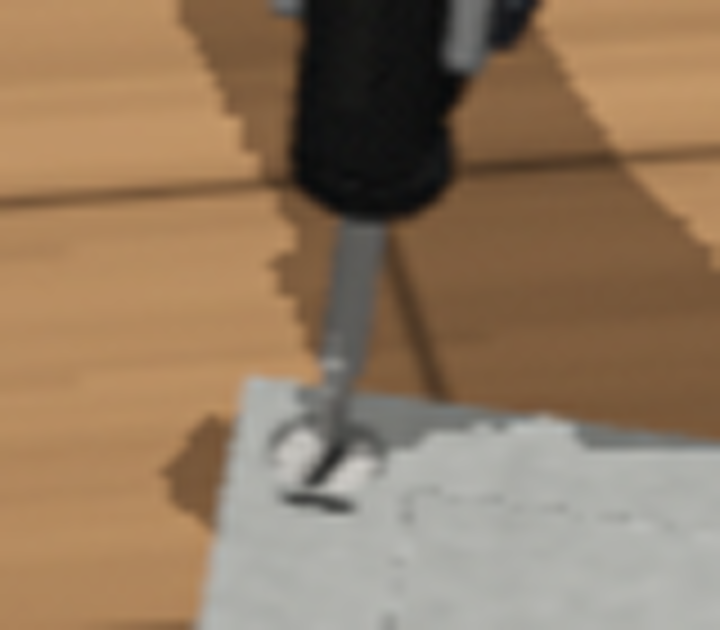

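Request:
carry_out(increments=[{"xyz":[0,-0.1,0.5],"rotation":[0,0,0]},{"xyz":[0,-0.1,0.9],"rotation":[0,0,0]},{"xyz":[0,-0.1,1.2],"rotation":[0,0,0]},{"xyz":[0,-0.1,1.2],"rotation":[0,0,0]}])

```text
time_s: 12.5
eef_pos: [0.442, 0.1309, 0.1392]
eef_rot: [0.295, 0.955, -0.0, -0.0]
wrist_force: [0.1, 0.2, -0.6]
width: 0.0253
```

```bash
python3 look.py d5 scene 300,80; python3 - <<'E'
from h import *
print(plan([.4424,.1303,.1373],.966))
E
```

```text
12.5 [0.44195827 0.13089185 0.13919781] [ 0.06026409  0.15229965 -0.56362392] [0.00397048 0.03535756 0.03560347] 0.02534554344347688
(array([-0.06, -0.04,  0.21]), array([-0.   , -0.   ,  0.005]))
```

View pics/d5_scene.png

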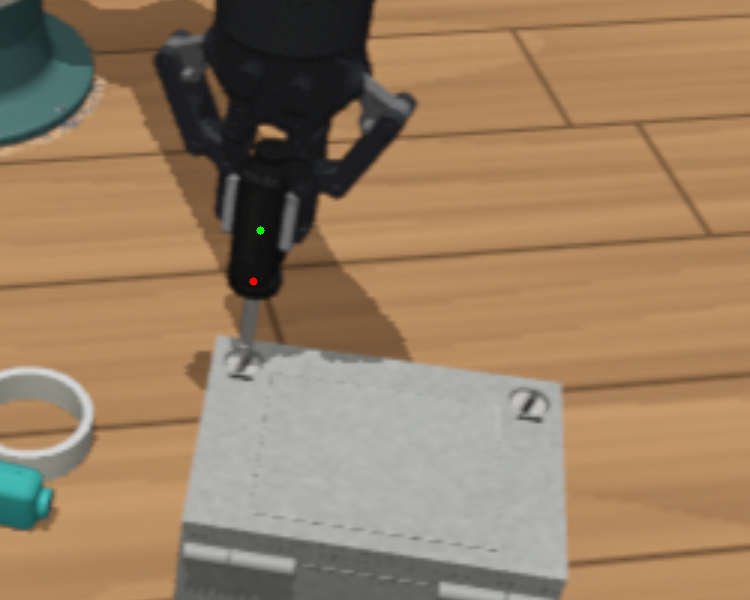

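Request:
carry_out(increments=[{"xyz":[0,0,0.15],"rotation":[0,0,0]},{"xyz":[0,0,0.25],"rotation":[0,0,0]},{"xyz":[0,0,0.25],"rotation":[0,0,0]}])

```text
time_s: 12.85
eef_pos: [0.4424, 0.1311, 0.1372]
eef_rot: [0.295, 0.955, 0.0, 0.0]
wrist_force: [-0.5, 0.5, -1.4]
width: 0.0256
```

Request:
carry_out(increments=[{"xyz":[0,0,0.1],"rotation":[0,0,0.12]},{"xyz":[0,0,0.1],"rotation":[0,0,0.24]},{"xyz":[0,0,0.1],"rotation":[0,0,0.36]},{"xyz":[0,0,0.1],"rotation":[0,0,0.48]},{"xyz":[0,0,0.1],"rotation":[0,0,0.6]}])

```text
time_s: 13.35
eef_pos: [0.443, 0.1313, 0.137]
eef_rot: [0.566, 0.824, 0.001, 0.0]
wrist_force: [-0.4, 0.0, 3.2]
width: 0.0253
```

```bash
python3 look.py d6 scene 300,80; python3 - <<'E'
from h import *
print(plan([.4424,.1303,.1373],.966))
E
```

```text
13.35 [0.44303339 0.13127928 0.13695496] [-0.40779789  0.00326979  3.15390383] [-0.08180403  0.09115108  0.09460248] 0.0253327188216977
(array([-0.07, -0.09, -0.04]), array([ 0.002,  0.   , -0.604]))
```

View pics/d6_scene.png

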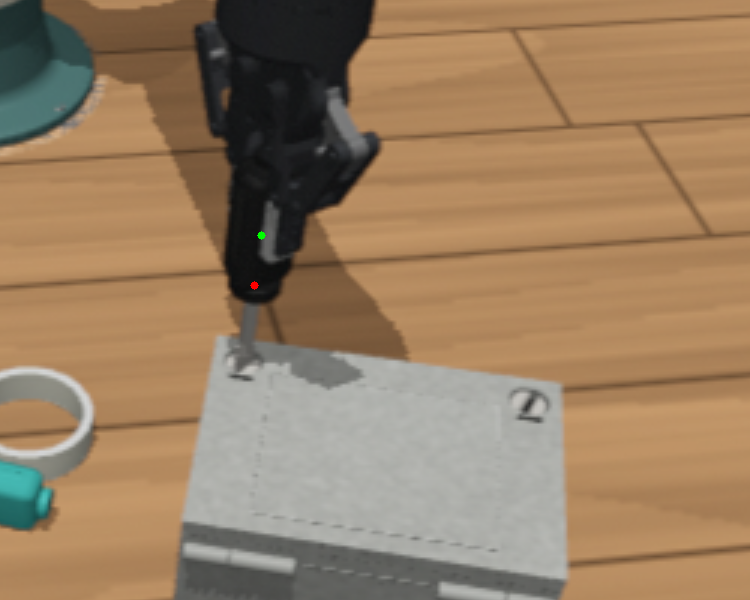

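Request:
carry_out(increments=[{"xyz":[0,0,0],"rotation":[0,0,0.12]},{"xyz":[0,0,0],"rotation":[0,0,0.24]},{"xyz":[0,0,0],"rotation":[0,0,0.36]},{"xyz":[0,0,0],"rotation":[0,0,0.48]},{"xyz":[0,0,0],"rotation":[0,0,0.6]}])

```text
time_s: 13.9
eef_pos: [0.4434, 0.1312, 0.1369]
eef_rot: [0.784, 0.621, 0.001, 0.0]
wrist_force: [-0.1, -1.1, 3.2]
width: 0.0256
```

Request:
carry_out(increments=[{"xyz":[0,0,0],"rotation":[0,0,0.12]},{"xyz":[0,0,0],"rotation":[0,0,0.22]},{"xyz":[0,0,0],"rotation":[0,0,0.22]}])

```text
time_s: 14.2
eef_pos: [0.4435, 0.1312, 0.1369]
eef_rot: [0.846, 0.533, 0.001, 0.0]
wrist_force: [1.3, -1.7, 4.9]
width: 0.0255
```

```bash
python3 look.py d7 scene 300,80; python3 - <<'E'
from h import *
print(plan([.4424,.1303,.1373],-.57))
E
```

```text
14.2 [0.44350868 0.13115583 0.13690621] [ 1.31707844 -1.74014361  4.92522869] [-0.31307833 -0.33806101  0.0745939 ] 0.02547399209969011
(array([-0.13, -0.06, -0.04]), array([ 0.002, -0.002,  0.125]))
```

View pics/d7_scene.png

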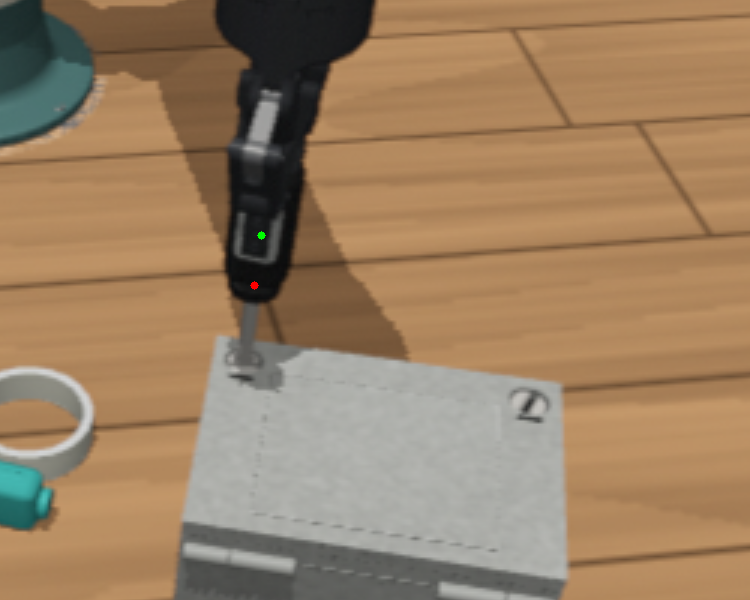

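Request:
carry_out(increments=[{"xyz":[0,0,0],"rotation":[0,0,0.06]},{"xyz":[0,0,0],"rotation":[0,0,0.12]},{"xyz":[0,0,0],"rotation":[0,0,0.12]}])

```text
time_s: 14.55
eef_pos: [0.4435, 0.1311, 0.1369]
eef_rot: [0.877, 0.481, 0.001, 0.0]
wrist_force: [1.3, -0.7, 4.5]
width: 0.0256
```

```bash
python3 - <<'E'
from h import *
from bench import telemetry
s=telemetry.sense();print(plan([.4424,.1303,.1373],-.57),s['ft_torque'],s['wrist_force'])
E
```

```text
(array([-0.13, -0.05, -0.04]), array([ 0.002, -0.002,  0.003])) [-0.38588656 -0.51035812  0.06970881] [ 1.28550361 -0.68285015  4.54744362]
```

Request:
carry_out(increments=[{"xyz":[0,0,0],"rotation":[0,0,0.05]},{"xyz":[0,0,0],"rotation":[0,0,0.1]},{"xyz":[0,0,0],"rotation":[0,0,0.1]}])

```text
time_s: 14.85
eef_pos: [0.4436, 0.131, 0.1369]
eef_rot: [0.899, 0.437, 0.001, 0.0]
wrist_force: [1.3, -1.4, 6.1]
width: 0.0252
```

```bash
python3 - <<'E'
from h import *
from bench import telemetry,eyes
s=telemetry.sense();print(plan([.4424,.1303,.1373],-.57),s['ft_torque'],s['wrist_force'])
im=eyes.grab_frame('scene')['image'][:,:,::-1]
o=cv2.resize(im[150:220,345:425],None,fx=9,fy=9,interpolation=cv2.INTER_CUBIC)
cv2.imwrite('pics/d8.png',o)
E
```

```text
(array([-0.13, -0.05, -0.04]), array([ 0.002, -0.002, -0.096])) [-0.38246712 -0.53517283  0.16765703] [ 1.31501741 -1.39957806  6.05221075]
```

View pics/d8.png

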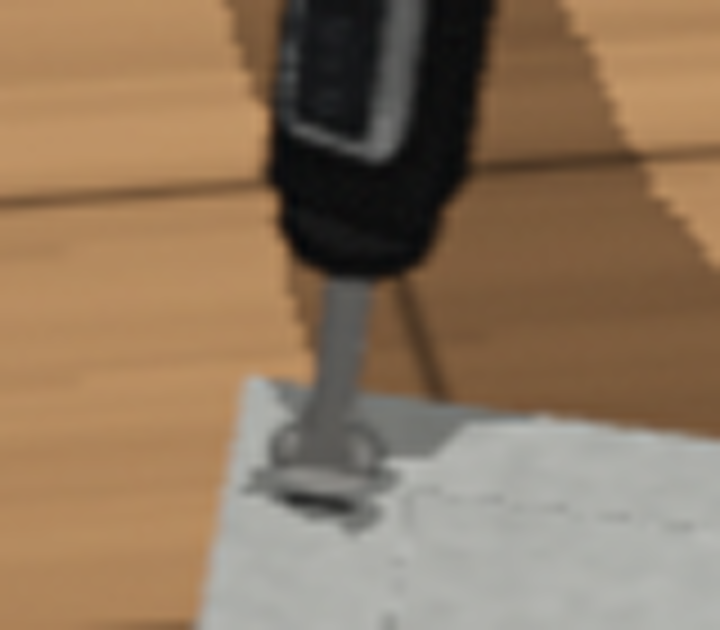

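Request:
carry_out(increments=[{"xyz":[0,0,0],"rotation":[0,0,0.04]},{"xyz":[0,0,0],"rotation":[0,0,0.08]},{"xyz":[0,0,0],"rotation":[0,0,0.08]}])

```text
time_s: 15.2
eef_pos: [0.4436, 0.131, 0.1369]
eef_rot: [0.916, 0.401, 0.001, 0.0]
wrist_force: [0.7, -1.0, 5.7]
width: 0.025
```

```bash
python3 - <<'E'
from h import *
from bench import telemetry,eyes
s=telemetry.sense();print(plan([.4424,.1303,.1373],-.57),s['ft_torque'],s['wrist_force'])
E
```

```text
(array([-0.13, -0.04, -0.04]), array([ 0.002, -0.002, -0.176])) [-0.43307468 -0.49990551  0.1501774 ] [ 0.66020335 -1.03423358  5.67496967]
```

Request:
carry_out(increments=[{"xyz":[0,0,0],"rotation":[0,0,-0.1]},{"xyz":[0,0,0],"rotation":[0,0,-0.2]},{"xyz":[0,0,0],"rotation":[0,0,-0.28]},{"xyz":[0,0,0],"rotation":[0,0,-0.28]}])

```text
time_s: 15.6
eef_pos: [0.4433, 0.1313, 0.1369]
eef_rot: [0.851, 0.526, 0.001, 0.0]
wrist_force: [0.1, 0.3, 5.5]
width: 0.0256
```

```bash
python3 - <<'E'
from h import *
from bench import telemetry,eyes
s=telemetry.sense();print(plan([.4424,.1303,.1373],-.57),s['ft_torque'],s['wrist_force'])
E
```

```text
(array([-0.13, -0.04, -0.04]), array([ 0.001, -0.002,  0.106])) [-0.16545027 -0.23899032 -0.00088005] [0.05444791 0.28198469 5.51895527]
```

Torque is zero now, so I'll lift.

Request:
carry_out(increments=[{"xyz":[0,0,-0.5],"rotation":[0,0,0]},{"xyz":[0,0,-1.5],"rotation":[0,0,0]},{"xyz":[0,0,-3],"rotation":[0,0,0]},{"xyz":[0,0,-4],"rotation":[0,0,0]},{"xyz":[0,0,-4],"rotation":[0,0,0]}])

```text
time_s: 16.1
eef_pos: [0.443, 0.1315, 0.1776]
eef_rot: [0.852, 0.524, 0.001, -0.0]
wrist_force: [0.2, 0.8, -0.6]
width: 0.0256
```

```bash
python3 - <<'E'
from h import *
from bench import telemetry,eyes
s=telemetry.sense();print(s['eef_pos'],s['ft_torque'],s['wrist_force'],s['width'],plan([.4937,.286,.180],.95))
im=eyes.grab_frame('scene')['image'][:,:,::-1]
o=cv2.resize(im[150:220,345:425],None,fx=9,fy=9,interpolation=cv2.INTER_CUBIC)
cv2.imwrite('pics/d9.png',o)
E
```

```text
[0.4429577  0.13145354 0.17755158] [ 0.00998133 -0.02466631  0.01255293] [ 0.1808647   0.80085977 -0.55800167] 0.025556522992181776 (array([16.08, -2.45, -0.21]), array([ 3.000e-03, -1.000e-03, -1.418e+00]))
```

View pics/d9.png

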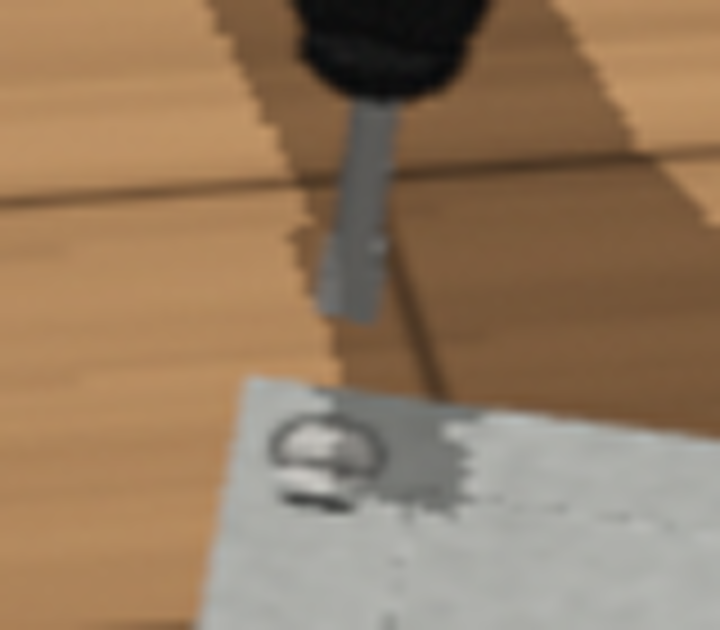

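```bash
python3 - <<'E'
from h import *
t=np.array([.4430,.1315,.1134])
for a in(-.47,-.57,-.37):
    e=np.array([np.cos(a-np.pi/2),np.sin(a-np.pi/2),0])*.006
    q=proj('scene',[t+e,t-e,t]); print(a,((q-[345,150]+.5)*9).round(0).tolist())
E
```

```text
-0.47 [[317.0, 316.0], [378.0, 331.0], [347.0, 324.0]]
-0.57 [[318.0, 315.0], [377.0, 333.0], [347.0, 324.0]]
-0.37 [[316.0, 318.0], [379.0, 329.0], [347.0, 324.0]]
```

Request:
carry_out(increments=[{"xyz":[3,-0.5,-0.2],"rotation":[0,0,-0.14]},{"xyz":[6,-1,-0.2],"rotation":[0,0,-0.28]},{"xyz":[9,-1.5,-0.2],"rotation":[0,0,-0.42]},{"xyz":[12,-2,-0.2],"rotation":[0,0,-0.56]},{"xyz":[16,-2.4,-0.2],"rotation":[0,0,-0.7]}])

```text
time_s: 16.65
eef_pos: [0.4926, 0.2845, 0.1772]
eef_rot: [0.619, 0.785, -0.001, -0.0]
wrist_force: [1.3, 0.3, -1.2]
width: 0.0255
```

Request:
carry_out(increments=[{"xyz":[0,0,0],"rotation":[0,0,-0.14]},{"xyz":[0,0,0],"rotation":[0,0,-0.28]},{"xyz":[0,0,0],"rotation":[0,0,-0.42]},{"xyz":[0,0,0],"rotation":[0,0,-0.56]},{"xyz":[0,0,0],"rotation":[0,0,-0.7]}])

```text
time_s: 17.15
eef_pos: [0.4924, 0.2842, 0.177]
eef_rot: [0.312, 0.95, -0.001, -0.001]
wrist_force: [0.9, -0.6, -1.6]
width: 0.0253
```

Request:
carry_out(increments=[{"xyz":[0,0,0],"rotation":[0,0,0]},{"xyz":[0,0,0],"rotation":[0,0,0]},{"xyz":[0,0,0],"rotation":[0,0,0]}])

```text
time_s: 17.45
eef_pos: [0.493, 0.2844, 0.1778]
eef_rot: [0.316, 0.949, -0.0, -0.0]
wrist_force: [0.4, 0.2, -1.7]
width: 0.0253
```

```bash
python3 - <<'E'
from h import *
from bench import telemetry,eyes
im=eyes.grab_frame('scene')['image'][:,:,::-1]
s=telemetry.sense();t=s['eef_pos']+R.from_quat(s['eef_rot']).apply([0,0,.0642]);print(s['eef_pos'],s['width'],plan([.4937,.286,.180],.95))
x,y=440,160
for a in(.95,.85):
    e=np.array([np.cos(a-np.pi/2),np.sin(a-np.pi/2),0])*.006
    q=proj('scene',[t+e,t-e,t,[.4937,.286,.0775]]); print(a,((q-[x,y]+.5)*9).round(0).tolist())
o=cv2.resize(im[y:y+70,x:x+80],None,fx=9,fy=9,interpolation=cv2.INTER_CUBIC)
cv2.imwrite('pics/e1.png',o)
E
```

```text
[0.49306214 0.28451144 0.17791696] 0.025260034557540882 (array([ 0.04,  0.16, -0.21]), array([-0.   , -0.   , -0.021]))
0.95 [[347.0, 369.0], [366.0, 330.0], [356.0, 349.0], [318.0, 491.0]]
0.85 [[344.0, 367.0], [369.0, 331.0], [356.0, 349.0], [318.0, 491.0]]
```

View pics/e1.png

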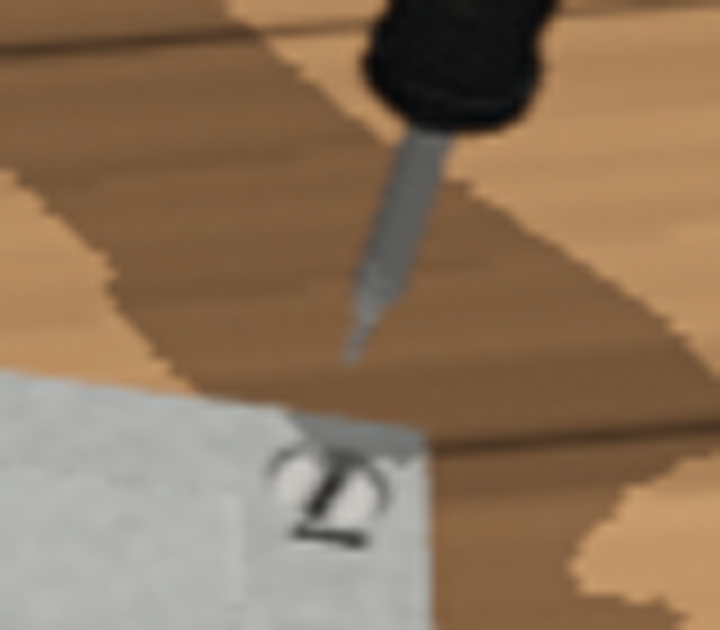

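```bash
python3 - <<'E'
from h import *
print(plan([.4939,.287,.150]))
E
```

```text
(array([0.08, 0.25, 2.79]), array([-0., -0., -0.]))
```

Request:
carry_out(increments=[{"xyz":[0.1,0.2,1],"rotation":[0,0,0]},{"xyz":[0.1,0.2,2],"rotation":[0,0,0]},{"xyz":[0.1,0.2,2.8],"rotation":[0,0,0]},{"xyz":[0.1,0.2,2.8],"rotation":[0,0,0]},{"xyz":[0.1,0.2,2.8],"rotation":[0,0,0]}])

```text
time_s: 18.0
eef_pos: [0.4934, 0.2866, 0.1497]
eef_rot: [0.315, 0.949, -0.0, -0.0]
wrist_force: [-0.6, 0.6, -1.1]
width: 0.0252
```

```bash
python3 - <<'E'
from h import *
from bench import telemetry,eyes
im=eyes.grab_frame('scene')['image'][:,:,::-1]
s=telemetry.sense();print(s['eef_pos'],plan([.4939,.287,.139]))
x,y=440,160
o=cv2.resize(im[y:y+70,x:x+80],None,fx=9,fy=9,interpolation=cv2.INTER_CUBIC)
cv2.imwrite('pics/e2.png',o)
E
```

```text
[0.49374586 0.2868033  0.15014017] (array([-0.  ,  0.02,  1.11]), array([ 0.,  0., -0.]))
```

View pics/e2.png

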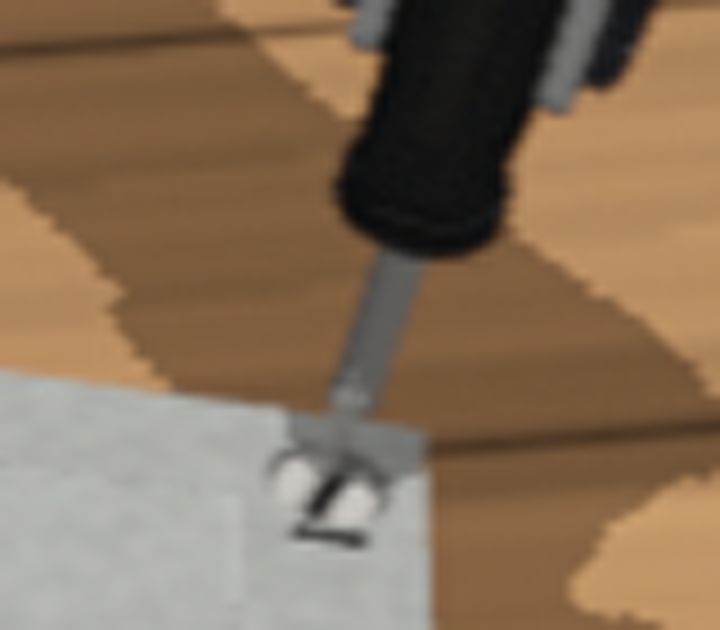

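Aligned. Lowering in.

Request:
carry_out(increments=[{"xyz":[0,0,0.4],"rotation":[0,0,0]},{"xyz":[0,0,0.8],"rotation":[0,0,0]},{"xyz":[0,0,1.1],"rotation":[0,0,0]},{"xyz":[0,0,1.1],"rotation":[0,0,0]}])

```text
time_s: 18.45
eef_pos: [0.4934, 0.2867, 0.1387]
eef_rot: [0.314, 0.949, -0.0, -0.0]
wrist_force: [0.4, 0.1, -0.6]
width: 0.0254
```

Request:
carry_out(increments=[{"xyz":[0,0,0.15],"rotation":[0,0,0]},{"xyz":[0,0,0.25],"rotation":[0,0,0]},{"xyz":[0,0,0.25],"rotation":[0,0,0]}])

```text
time_s: 18.75
eef_pos: [0.4937, 0.2869, 0.1371]
eef_rot: [0.314, 0.949, 0.0, 0.0]
wrist_force: [-0.1, -0.3, 2.1]
width: 0.0252
```

Request:
carry_out(increments=[{"xyz":[0,0,0],"rotation":[0,0,0.12]},{"xyz":[0,0,0],"rotation":[0,0,0.24]},{"xyz":[0,0,0],"rotation":[0,0,0.36]},{"xyz":[0,0,0],"rotation":[0,0,0.48]},{"xyz":[0,0,0],"rotation":[0,0,0.6]}])

```text
time_s: 19.25
eef_pos: [0.4944, 0.2872, 0.1371]
eef_rot: [0.583, 0.813, 0.001, 0.001]
wrist_force: [1.2, 0.6, 0.8]
width: 0.0253
```

```bash
python3 - <<'E'
from h import *
from bench import telemetry
s=telemetry.sense();print(plan([.4939,.287,.137],-.74),s['ft_torque'],s['wrist_force'])
E
```

```text
(array([-0.  , -0.06,  0.01]), array([ 0.002, -0.002,  1.066])) [ 0.14609394 -0.34522464  0.13594357] [1.21172402 0.63944527 0.75048227]
```

Request:
carry_out(increments=[{"xyz":[0,0,0.05],"rotation":[0,0,0.12]},{"xyz":[0,0,0.05],"rotation":[0,0,0.24]},{"xyz":[0,0,0.05],"rotation":[0,0,0.36]},{"xyz":[0,0,0.05],"rotation":[0,0,0.48]},{"xyz":[0,0,0.05],"rotation":[0,0,0.6]}])

```text
time_s: 19.75
eef_pos: [0.4951, 0.2872, 0.1371]
eef_rot: [0.797, 0.604, 0.002, 0.0]
wrist_force: [2.0, -0.6, 0.6]
width: 0.0254
```

Request:
carry_out(increments=[{"xyz":[0,0,0],"rotation":[0,0,0.1]},{"xyz":[0,0,0],"rotation":[0,0,0.2]},{"xyz":[0,0,0],"rotation":[0,0,0.3]},{"xyz":[0,0,0],"rotation":[0,0,0.3]}])

```text
time_s: 20.15
eef_pos: [0.4953, 0.287, 0.1371]
eef_rot: [0.877, 0.48, 0.002, 0.001]
wrist_force: [3.5, -0.1, 3.0]
width: 0.0253
```

```bash
python3 - <<'E'
from h import *
from bench import telemetry
s=telemetry.sense();print(plan([.4939,.287,.137],-.74),s['ft_torque'],s['wrist_force'])
E
```

```text
(array([-0.08, -0.12,  0.01]), array([ 0.002, -0.003,  0.171])) [-0.1887504  -0.90711166  0.11031866] [ 3.5225398  -0.11611703  2.99222552]
```

Request:
carry_out(increments=[{"xyz":[0,0,0],"rotation":[0,0,0.06]},{"xyz":[0,0,0],"rotation":[0,0,0.12]},{"xyz":[0,0,0],"rotation":[0,0,0.12]}])

```text
time_s: 20.45
eef_pos: [0.4953, 0.2869, 0.137]
eef_rot: [0.904, 0.428, 0.002, 0.0]
wrist_force: [3.9, -0.1, 3.3]
width: 0.0254
```

```bash
python3 - <<'E'
from bench import telemetry
s=telemetry.sense();print(s['ft_torque'],s['wrist_force'])
E
```

```text
[-0.27903893 -1.10784763  0.0318357 ] [ 3.94309894 -0.05056543  3.28703248]
```

Request:
carry_out(increments=[{"xyz":[0,0,0],"rotation":[0,0,0.05]},{"xyz":[0,0,0],"rotation":[0,0,0.1]},{"xyz":[0,0,0],"rotation":[0,0,0.1]}])

```text
time_s: 20.75
eef_pos: [0.4953, 0.2867, 0.137]
eef_rot: [0.924, 0.382, 0.002, 0.0]
wrist_force: [4.1, -1.7, 4.7]
width: 0.0253
```

```bash
python3 - <<'E'
from h import *
from bench import telemetry,eyes
s=telemetry.sense();print(plan([.4939,.287,.137],-.74),s['ft_torque'],s['wrist_force'])
im=eyes.grab_frame('scene')['image'][:,:,::-1]
x,y=440,160
o=cv2.resize(im[y:y+70,x:x+80],None,fx=9,fy=9,interpolation=cv2.INTER_CUBIC)
cv2.imwrite('pics/e3.png',o)
E
```

```text
(array([-0.08, -0.11,  0.  ]), array([ 0.002, -0.003, -0.046])) [-0.37357197 -1.28901038  0.16592106] [ 4.14099344 -1.74013105  4.68471084]
```

View pics/e3.png

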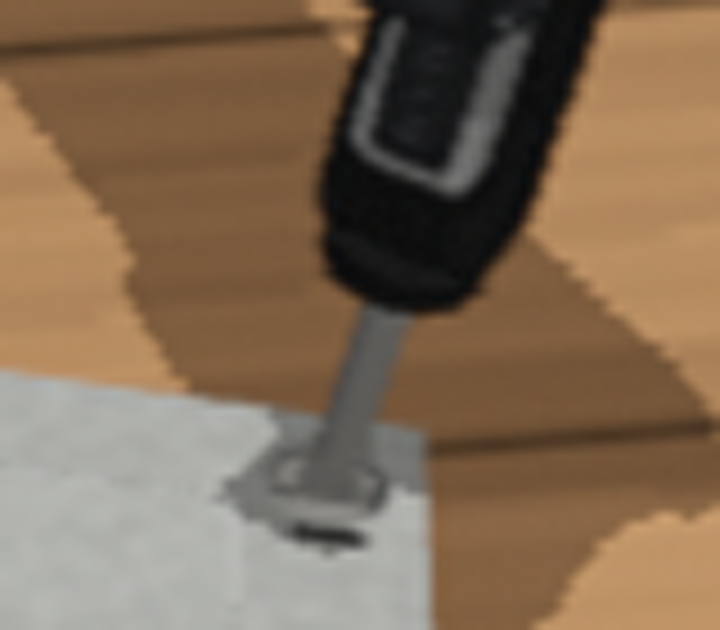

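Request:
carry_out(increments=[{"xyz":[0,0,0],"rotation":[0,0,0.05]},{"xyz":[0,0,0],"rotation":[0,0,0.1]},{"xyz":[0,0,0],"rotation":[0,0,0.1]}])

```text
time_s: 21.1
eef_pos: [0.4952, 0.2864, 0.137]
eef_rot: [0.942, 0.335, 0.001, 0.0]
wrist_force: [4.4, -3.3, 5.3]
width: 0.0256
```

```bash
python3 - <<'E'
from h import *
from bench import telemetry,eyes
s=telemetry.sense();print(plan([.4939,.287,.137],-.74),s['ft_torque'],s['wrist_force'])
E
```

```text
(array([-0.06, -0.13,  0.  ]), array([ 0.002, -0.002, -0.147])) [-0.78424108 -1.33984994  0.21678784] [ 4.37206014 -3.34659313  5.34888154]
```

Request:
carry_out(increments=[{"xyz":[0,0,0],"rotation":[0,0,-0.1]},{"xyz":[0,0,0],"rotation":[0,0,-0.2]},{"xyz":[0,0,0],"rotation":[0,0,-0.3]},{"xyz":[0,0,0],"rotation":[0,0,-0.33]},{"xyz":[0,0,0],"rotation":[0,0,-0.33]}])

```text
time_s: 21.6
eef_pos: [0.4949, 0.2869, 0.137]
eef_rot: [0.875, 0.485, 0.001, 0.0]
wrist_force: [4.1, -0.4, 5.0]
width: 0.0251
```

```bash
python3 - <<'E'
from h import *
from bench import telemetry,eyes
s=telemetry.sense();print(plan([.4939,.287,.137],-.74),s['ft_torque'],s['wrist_force'])
E
```

```text
(array([-0.05, -0.09, -0.  ]), array([ 0.001, -0.003,  0.182])) [-0.34316147 -1.40388451  0.00829911] [ 4.13941436 -0.40811357  5.03324843]
```

Request:
carry_out(increments=[{"xyz":[0,0,-0.5],"rotation":[0,0,0]},{"xyz":[0,0,-1.5],"rotation":[0,0,0]},{"xyz":[0,0,-3],"rotation":[0,0,0]},{"xyz":[0,0,-4.5],"rotation":[0,0,0]},{"xyz":[0,0,-4.5],"rotation":[0,0,0]}])

```text
time_s: 22.1
eef_pos: [0.4945, 0.2878, 0.1838]
eef_rot: [0.875, 0.485, 0.002, -0.001]
wrist_force: [0.1, 0.6, -1.2]
width: 0.0253
```

```bash
python3 - <<'E'
from h import *
from bench import telemetry,eyes
s=telemetry.sense();print(s['eef_pos'],plan([.5157,-.1105,.185],1.785),s['ft_torque'],s['wrist_force'],s['width'],s['joint_positions'])
im=eyes.grab_frame('scene')['image'][:,:,::-1]
t=s['eef_pos']+R.from_quat(s['eef_rot']).apply([0,0,.0642])
x,y=440,155
for a in(-.56,-.46,-.36):
    e=np.array([np.cos(a-np.pi/2),np.sin(a-np.pi/2),0])*.006
    print(a,((proj('scene',[t+e,t-e,t])-[x,y]+.5)*9).round(0).tolist())
o=cv2.resize(im[y:y+70,x:x+80],None,fx=9,fy=9,interpolation=cv2.INTER_CUBIC)
cv2.imwrite('pics/e4.png',o)
E
```

```text
[0.49447385 0.28784295 0.18381499] (array([-32.66,  22.91,  -0.23]), array([ 5.000e-03, -1.000e-03, -2.343e+00])) [-0.00312455 -0.01525213 -0.00806924] [ 0.12635165  0.55776408 -1.22210619] 0.025325776387509373 [-0.93887523  0.36553574  0.44458703  1.84138514 -0.18869948  0.97194125
 -0.97210349]
-0.56 [[353.0, 366.0], [418.0, 385.0], [386.0, 375.0]]
-0.46 [[353.0, 368.0], [418.0, 383.0], [386.0, 375.0]]
-0.36 [[352.0, 370.0], [419.0, 380.0], [386.0, 375.0]]
```

View pics/e4.png

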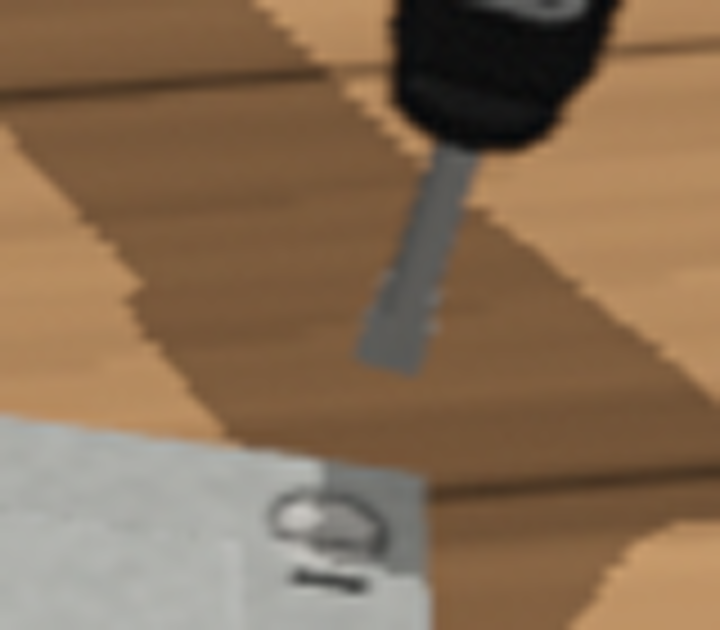

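```bash
python3 - <<'E'
from h import *
print(onplane('scene',[(244,241.5)],.08))
print(plan([.5125,-.111,.190],.236))
E
```

```text
[[ 0.51516628 -0.10969441  0.08      ]]
(array([-32.81,  22.69,  -0.81]), array([ 0.001, -0.002, -0.794]))
```

Request:
carry_out(increments=[{"xyz":[-4,2.5,-0.6],"rotation":[0,0,-0.14]},{"xyz":[-8,5,-0.6],"rotation":[0,0,-0.28]},{"xyz":[-12,8,-0.6],"rotation":[0,0,-0.42]},{"xyz":[-16,11,-0.6],"rotation":[0,0,-0.56]},{"xyz":[-20,14,-0.6],"rotation":[0,0,-0.7]}])

```text
time_s: 22.65
eef_pos: [0.505, 0.0495, 0.1869]
eef_rot: [0.659, 0.752, -0.0, -0.0]
wrist_force: [0.3, -0.2, -0.7]
width: 0.0254
```

```bash
python3 - <<'E'
from h import *
print(plan([.5125,-.111,.190],.236))
E
```

```text
(array([-16.01,  -1.36,  -0.31]), array([-0.001, -0.   , -0.104]))
```

Request:
carry_out(increments=[{"xyz":[-4,-0.4,-0.3],"rotation":[0,0,-0.1]},{"xyz":[-8,-0.7,-0.3],"rotation":[0,0,-0.1]},{"xyz":[-12,-1.1,-0.3],"rotation":[0,0,-0.1]},{"xyz":[-16,-1.3,-0.3],"rotation":[0,0,-0.1]},{"xyz":[-16,-1.3,-0.3],"rotation":[0,0,-0.1]}])

```text
time_s: 23.15
eef_pos: [0.5121, -0.1154, 0.1902]
eef_rot: [0.626, 0.78, -0.001, 0.001]
wrist_force: [-0.7, 0.6, -1.1]
width: 0.0252
```

Request:
carry_out(increments=[{"xyz":[0,0,0],"rotation":[0,0,0]},{"xyz":[0,0,0],"rotation":[0,0,0]}])

```text
time_s: 23.35
eef_pos: [0.5127, -0.1074, 0.1897]
eef_rot: [0.622, 0.783, 0.0, -0.001]
wrist_force: [-0.5, 0.3, -1.3]
width: 0.0254
```

```bash
sed -i '/^for n in/,$d' fit4.py; cat >> fit4.py <<'E'
E
cat > rect.py <<'E'
from fit4 import *
import sys
a=[]
for n in('top','scene'):
    im=eyes.grab_frame(n)['image'][:,:,::-1]; row=[]
    for k,y in(('L',.082),('R',-.082)):
        P=lid2w([*p[:3],0],[(-.132,y,.0175)])[0]+p[(4 if n=='top' else 7):][:3]
        src=[];dst=[]
        for A,B in((-15,-15),(15,-15),(15,15),(-15,15)):
            w=P+rz(p[2]).apply([A/1000,B/1000,0]); src.append(proj(n,[w])[0]); dst.append((200-B*13,200-A*13))
        H=cv2.getPerspectiveTransform(np.float32(src),np.float32(dst))
        row.append(cv2.warpPerspective(im,H,(400,400),flags=cv2.INTER_CUBIC))
    a.append(np.hstack(row))
cv2.imwrite(sys.argv[1],cv2.resize(np.vstack(a),(600,600)))
E
python3 rect.py pics/scr2.png; python3 - <<'E'
from h import *
from bench import telemetry,eyes
s=telemetry.sense();print(s['eef_pos'],plan([.5135,-.1115,.190],.236))
im=eyes.grab_frame('scene')['image'][:,:,::-1]
t=s['eef_pos']+R.from_quat(s['eef_rot']).apply([0,0,.0642])
x,y=200,190
print(((proj('scene',[t,[.5135,-.1115,.08]])-[x,y]+.5)*8).round(0).tolist())
o=cv2.resize(im[y:y+75,x:x+95],None,fx=8,fy=8,interpolation=cv2.INTER_CUBIC)
cv2.imwrite('pics/f1.png',o)
E
```

```text
[ 5.220e-01  1.902e-01 -3.201e-01  2.300e-03 -1.200e-03 -2.100e-03
  4.000e-04  1.200e-03  2.100e-03 -4.000e-04]
[[-0.0, -0.2], [-1.1, -1.0], [-1.3, -0.2], [-0.8, 1.5], [1.0, -0.3], [1.1, -0.3], [-0.0, -0.4], [-0.7, 0.2], [0.3, 1.0], [-0.3, -0.4], [0.1, -0.2], [-0.5, -0.8]]
screw [[0.49365728 0.28595995 0.0775    ]]
screw [[0.44205095 0.13029112 0.0775    ]]
[ 0.51291047 -0.1071944   0.18985182] (array([-0.43, -0.04, -0.02]), array([-0.   , -0.001, -0.007]))
[[346.0, 247.0], [347.0, 411.0]]
```

View pics/scr2.png

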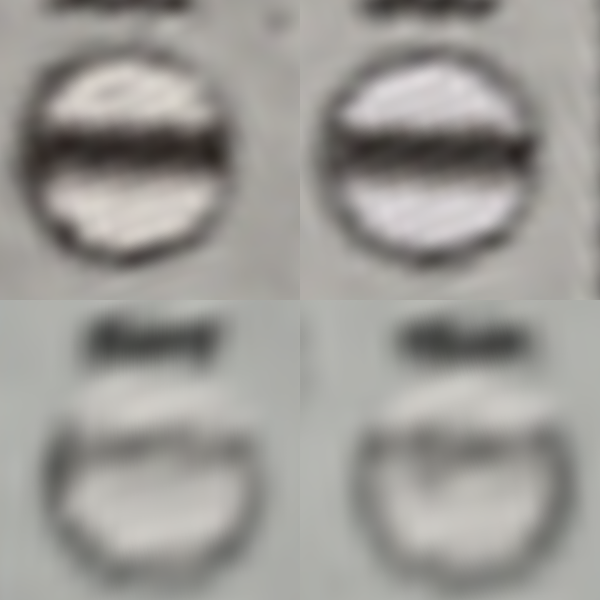

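View pics/f1.png

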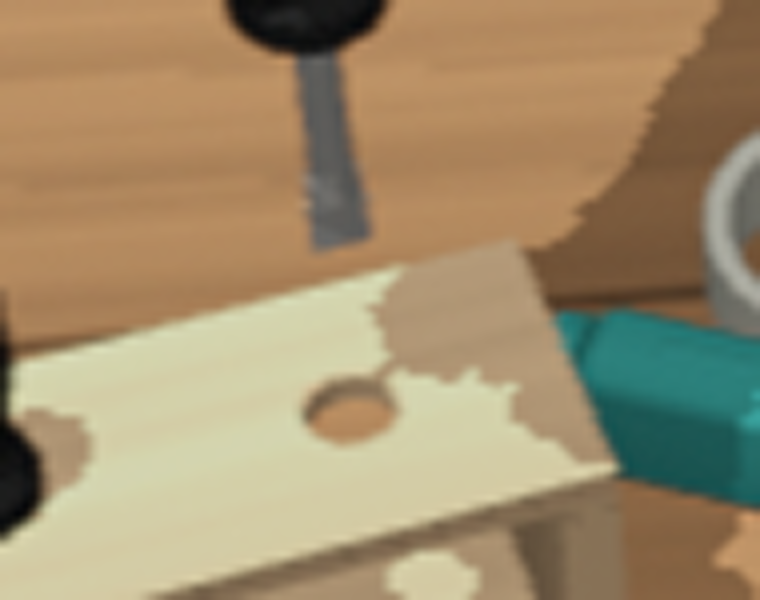

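Both slots now lie along the box's y (top row of the picture), so both screws are at their stops. Next I'll put the driver back.

Request:
carry_out(increments=[{"xyz":[-0.25,0,1.2],"rotation":[0,0,0]},{"xyz":[-0.25,0,2.4],"rotation":[0,0,0]},{"xyz":[-0.25,0,3.6],"rotation":[0,0,0]},{"xyz":[-0.25,0,3.6],"rotation":[0,0,0]},{"xyz":[-0.25,0,3.6],"rotation":[0,0,0]}])

```text
time_s: 24.0
eef_pos: [0.5132, -0.1114, 0.1535]
eef_rot: [0.623, 0.782, -0.0, -0.001]
wrist_force: [0.1, -0.7, -0.8]
width: 0.0254
```

```bash
python3 - <<'E'
from h import *
from bench import telemetry,eyes
s=telemetry.sense();print(s['eef_pos'],plan([.5135,-.1098,.083],.236))
im=eyes.grab_frame('scene')['image'][:,:,::-1]
x,y=200,190
o=cv2.resize(im[y:y+75,x:x+95],None,fx=8,fy=8,interpolation=cv2.INTER_CUBIC)
cv2.imwrite('pics/f2.png',o)
E
```

```text
[ 0.51316333 -0.11139094  0.15347946] (array([0.15, 0.08, 7.05]), array([-0.001, -0.   , -0.01 ]))
```

View pics/f2.png

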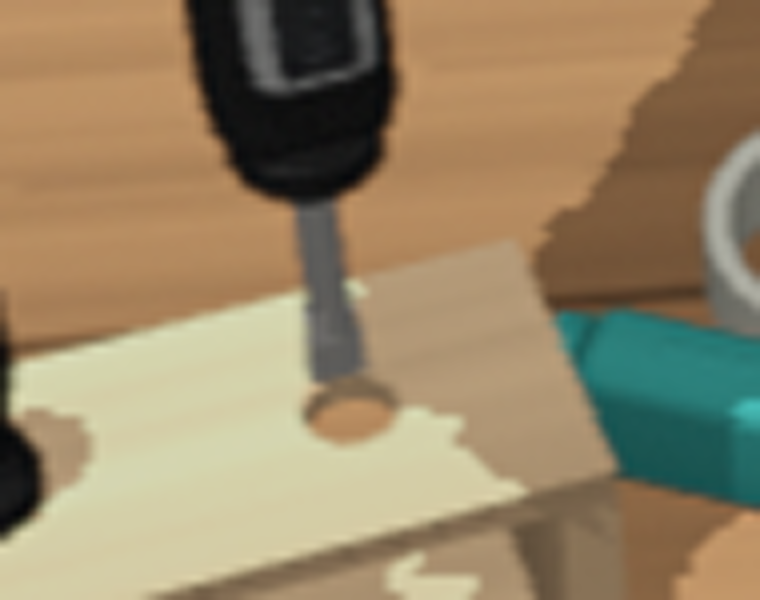

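Request:
carry_out(increments=[{"xyz":[0.25,0.05,0],"rotation":[0,0,0]},{"xyz":[0.25,0.05,0.3],"rotation":[0,0,0]},{"xyz":[0.25,0.05,1],"rotation":[0,0,0]},{"xyz":[0.25,0.05,2],"rotation":[0,0,0]},{"xyz":[0.25,0.05,2],"rotation":[0,0,0]}])

```text
time_s: 24.55
eef_pos: [0.5122, -0.1085, 0.1325]
eef_rot: [0.623, 0.782, -0.001, -0.001]
wrist_force: [0.6, 0.7, -1.7]
width: 0.0255
```

```bash
python3 - <<'E'
from h import *
from bench import telemetry,eyes
s=telemetry.sense();print(s['eef_pos'],plan([.5135,-.1098,.083],.236),s['wrist_force'])
im=eyes.grab_frame('scene')['image'][:,:,::-1]
x,y=200,190
o=cv2.resize(im[y:y+75,x:x+95],None,fx=8,fy=8,interpolation=cv2.INTER_CUBIC)
cv2.imwrite('pics/f3.png',o)
E
```

```text
[ 0.51218946 -0.10854667  0.13246913] (array([-0.16,  0.11,  4.95]), array([-0.003, -0.001, -0.01 ])) [ 0.58833688  0.68480456 -1.67151217]
```

View pics/f3.png

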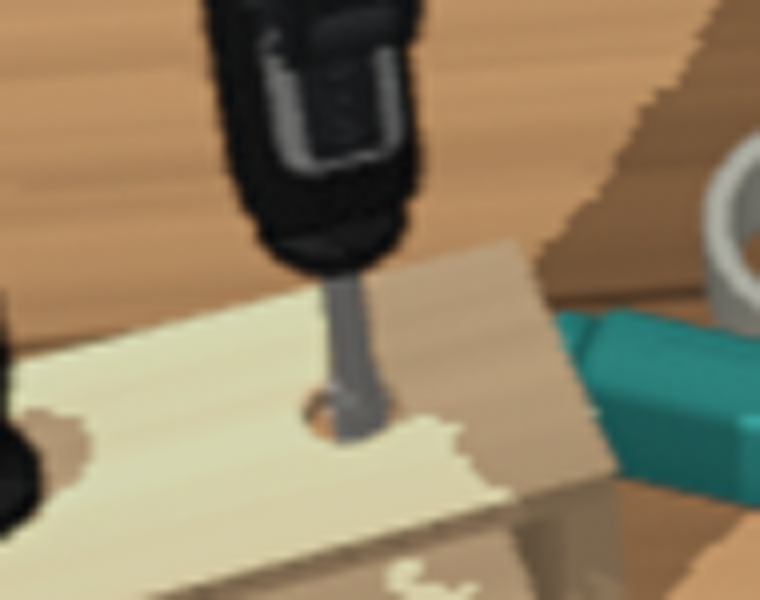

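Request:
carry_out(increments=[{"xyz":[-0.1,0.05,0.5],"rotation":[0,0,0]},{"xyz":[-0.15,0.1,1.8],"rotation":[0,0,0]},{"xyz":[-0.15,0.1,3],"rotation":[0,0,0]},{"xyz":[-0.15,0.1,4],"rotation":[0,0,0]},{"xyz":[-0.15,0.1,4],"rotation":[0,0,0]}])

```text
time_s: 25.1
eef_pos: [0.5133, -0.1098, 0.0922]
eef_rot: [0.623, 0.782, -0.001, -0.002]
wrist_force: [-0.9, 0.0, -1.4]
width: 0.0254
```

Request:
carry_out(increments=[{"xyz":[0,0,0.3],"rotation":[0,0,0]},{"xyz":[0,0,0.6],"rotation":[0,0,0]},{"xyz":[0,0,0.6],"rotation":[0,0,0]}])

```text
time_s: 25.4
eef_pos: [0.5148, -0.11, 0.0881]
eef_rot: [0.623, 0.782, 0.0, -0.0]
wrist_force: [-0.0, -0.3, -1.5]
width: 0.0255
```

```bash
python3 look.py f4 scene 130,110
```

```text
25.4 [ 0.5147671  -0.11000548  0.0880522 ] [-0.01608059 -0.31989587 -1.53094313] [-0.01635683  0.04575077 -0.01734843] 0.025507632498024548
```

View pics/f4_scene.png

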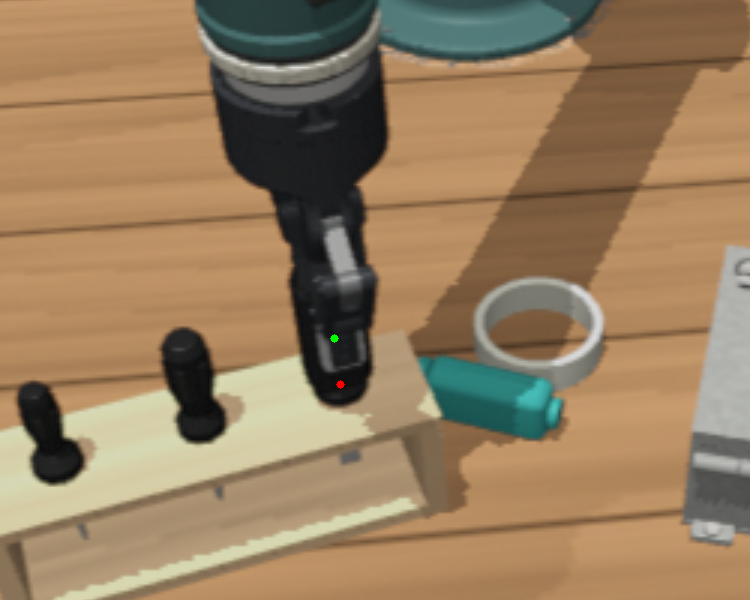

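Request:
carry_out(increments=[{"xyz":[0,0,0.3],"rotation":[0,0,0]},{"xyz":[0,0,0.5],"rotation":[0,0,0]},{"xyz":[0,0,0.5],"rotation":[0,0,0]}])

```text
time_s: 25.75
eef_pos: [0.5146, -0.1099, 0.0829]
eef_rot: [0.623, 0.782, -0.0, -0.0]
wrist_force: [0.1, 0.7, -0.8]
width: 0.0254
```

Request:
carry_out(increments=[{"xyz":[0,0,0.1],"rotation":[0,0,0]},{"xyz":[0,0,0.2],"rotation":[0,0,0]},{"xyz":[0,0,0.2],"rotation":[0,0,0]}])

```text
time_s: 26.05
eef_pos: [0.5149, -0.1101, 0.0822]
eef_rot: [0.623, 0.782, 0.0, -0.0]
wrist_force: [-3.1, 0.5, 8.9]
width: 0.0255
```

Request:
carry_out(increments=[{"xyz":[0,0,-0.1],"rotation":[0,0,0]},{"xyz":[0,0,-0.1],"rotation":[0,0,0]},{"xyz":[0,0,-0.1],"rotation":[0,0,0]},{"xyz":[0,0,-0.1],"rotation":[0,0,0]}], claw=0.2)

```text
time_s: 26.45
eef_pos: [0.5148, -0.11, 0.082]
eef_rot: [0.623, 0.782, -0.0, -0.0]
wrist_force: [0.2, -0.4, -0.7]
width: 0.0514
```

```bash
python3 look.py f5 scene 130,110
```

```text
26.45 [ 0.51476114 -0.10999938  0.08203064] [ 0.24874629 -0.38382562 -0.74546413] [-0.00248885 -0.00623722  0.01650383] 0.051350413486337385
```

View pics/f5_scene.png

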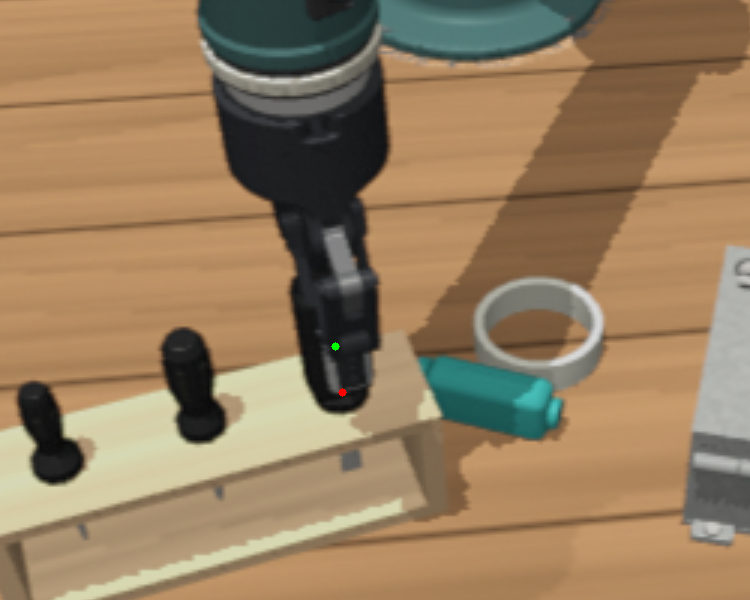

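Released. I'll retreat straight up, then back.

Request:
carry_out(increments=[{"xyz":[0,0,-2],"rotation":[0,0,0]},{"xyz":[0,0,-5],"rotation":[0,0,0]},{"xyz":[0,0,-8.5],"rotation":[0,0,0]},{"xyz":[0,0,-12],"rotation":[0,0,0]},{"xyz":[0,0,-16],"rotation":[0,0,0]}])

```text
time_s: 27.0
eef_pos: [0.5141, -0.11, 0.243]
eef_rot: [0.623, 0.782, -0.0, -0.001]
wrist_force: [0.6, 0.5, -0.4]
width: 0.0512
```

Request:
carry_out(increments=[{"xyz":[0,-3,0],"rotation":[0,0,0]},{"xyz":[-3,-5,0],"rotation":[0,0,0]},{"xyz":[-7,-7,0],"rotation":[0,0,0]},{"xyz":[-11,-8,0],"rotation":[0,0,0]},{"xyz":[-15,-8,0],"rotation":[0,0,0]}])

```text
time_s: 27.5
eef_pos: [0.4693, -0.276, 0.2426]
eef_rot: [0.623, 0.782, 0.001, 0.0]
wrist_force: [0.4, 0.6, 0.8]
width: 0.0514
```

Request:
carry_out(increments=[{"xyz":[-4,0,0],"rotation":[0,0,0]},{"xyz":[-8,0,0],"rotation":[0,0,0]},{"xyz":[-12,0,0],"rotation":[0,0,0]},{"xyz":[-12,0,0],"rotation":[0,0,0]},{"xyz":[-12,0,0],"rotation":[0,0,0]}])

```text
time_s: 28.0
eef_pos: [0.4967, -0.3918, 0.2413]
eef_rot: [0.623, 0.782, -0.0, -0.001]
wrist_force: [0.0, -0.0, 0.1]
width: 0.0514
```

```bash
python3 rect.py pics/scr3.png; python3 - <<'E'
from bench import eyes,telemetry
import cv2
for n in('scene','top'): cv2.imwrite(f'pics/z_{n}.png',eyes.grab_frame(n)['image'][:,:,::-1])
print(telemetry.sense()['time_s'])
E
```

```text
[ 5.220e-01  1.902e-01 -3.201e-01  2.300e-03 -1.200e-03 -2.100e-03
  4.000e-04  1.200e-03  2.100e-03 -4.000e-04]
[[-0.0, -0.2], [-1.1, -1.0], [-1.3, -0.2], [-0.8, 1.5], [1.0, -0.3], [1.1, -0.3], [-0.0, -0.4], [-0.7, 0.2], [0.3, 1.0], [-0.3, -0.4], [0.1, -0.2], [-0.5, -0.8]]
screw [[0.49365728 0.28595995 0.0775    ]]
screw [[0.44205095 0.13029112 0.0775    ]]
28.2
```

View pics/z_scene.png

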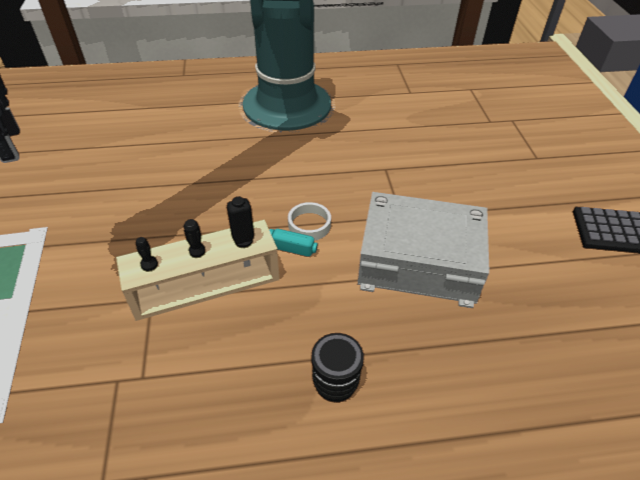

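View pics/z_top.png

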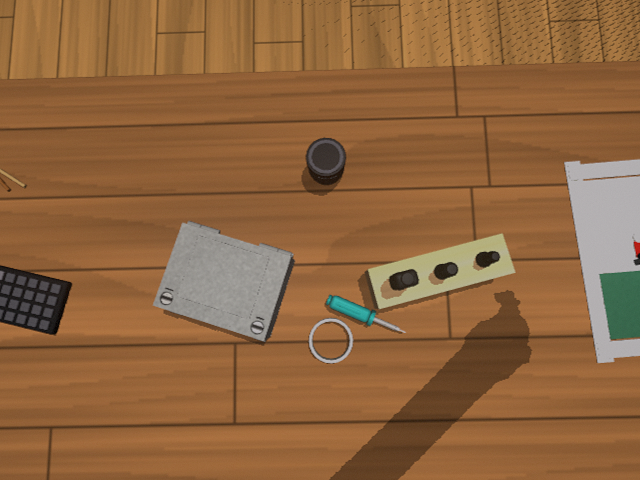

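View pics/scr3.png

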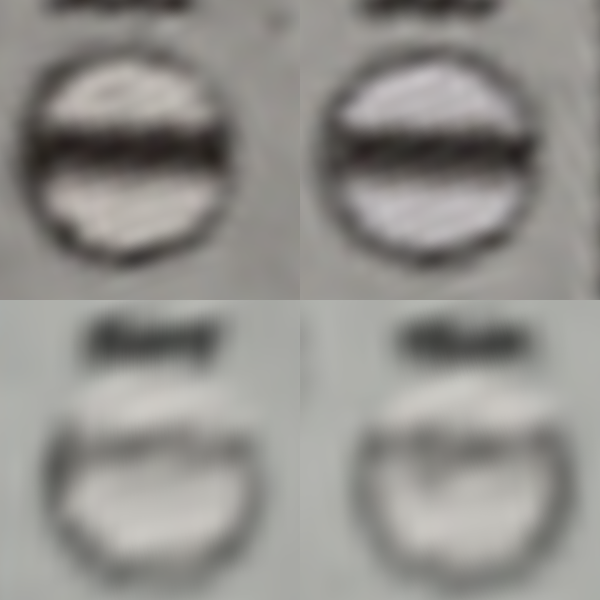

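The driver stands upright in its hole at scene (240,222) / top (403,280). Both slots lie along the box's y and the lid is shut. The tape at top (331,341), the lens at top (326,160) and the other two drivers are where they were. Handing in.

```bash
python3 - <<'E'
from bench import r
print(r.finish_job())
E
```

```text
the job is handed in; nothing more can be done
None
```

The lid is shut, both screws are locked, and the black flat-handled driver is back upright in its hole. I handed the job in at about 28 s of the 72 s allowed.

**Last checks:**
- **Lid:** I pushed it shut from behind with the closed fingers. A camera fit gave a hinge angle of 0.002 rad.
- **Screws:** I turned the right one, then the left, each clockwise until the torque rose well above the turning torque (0.17 and 0.22 N m), then eased off and lifted. The top camera shows both slots in line with the box's y.
- **Driver:** it seated in the stand with about 9 N of downward force, then I released it and backed off. The final pictures show it standing upright.
- **Other things:** the other two drivers, the lens and the tape look the same as in the first pictures.

**What disagreed:**
- **TCP height:** the real fingertips sat about 31–36 mm higher than the reported TCP. I saw this in the camera pictures and confirmed it by contact with the shut lid, and allowed for it from then on.
- **Camera offset:** the two cameras disagreed by 2–4 mm, so I lined up the blade with the screws and the hole in the same picture.
- **Lid force:** the last press on the shut lid peaked at about 44 N at the wrist. It went through the fingers, not the arm or gripper body.
- **Turquoise driver:** it fell over between the first pictures and the next ones, with the arm well clear of it. I left it lying beside the tape.

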